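# Refill the housing feeder and lock its feed rate

## Robot

A 7-joint arm with a two-finger parallel gripper is mounted at the origin on a cart in front of the work surface, level with it; the furniture and walls round the work are solid. World frame = base frame: x ahead of the robot, y to its left, z up, the work surface at z = 0. Lengths are in mm, angles in rad, forces in N, time in s.
With the tool pointing down it reaches from about 400 to 875 mm from the base axis. Payload 4.4 kg.
Tool frame: the origin (TCP) lies between the finger pads; the fingertips stand 17 mm ahead of it and the grasp point (between the pads) lies 2 mm behind it; z points along the fingers, y is the line along which they close (so a half turn about z gives the same grasp; the last joint's range is limited). The gripper opens to 85 mm and grips with 20 to 120 N. Pads are 22 mm wide; open, the fingers measure 114 mm over their backs; the gripper's body (76 mm by 85 mm) begins 54 mm behind the grasp point. The pads swing forward as they close: fully open they stand 13 mm farther back than shut.
Start: joints at [-1.195, 0.628, 0.038, 1.517, -0.027, 0.996, -0.02], TCP at [277.898, 587.614, 248.313] pointing down, gripper open.
Joint ranges: [-3.06, 3.06], [-0.37, 2.12], [-1.25, 1.32], [0.18, 2.47], [-1.1, 4.24], [0.23, 1.98], [-2.94, 2.94]. Speed limits (rad/s): [2.57, 2.57, 3.14, 3.14, 3.14, 3.14, 3.14].

## Interface

Orientations are given as [roll, pitch, yaw] about the fixed x, y, z axes, in that order (R = Rz(yaw) Ry(pitch) Rx(roll)).
In Python, from cell import sensors, get_image, ctrl gives the robot as it stands.
- The arm moves only by the tool send_rows, never from a script. Its argument "series" is a list of rows, each a list of 3 entries, a list of its own where there are three numbers: the finger opening in mm, from 0 to 85.4, then the shift along the world's x, y, z in units of 60 mm (1.0 is 60 mm), then the turn, a rotation vector about the world's x, y, z in units of 5 degrees (1.0 is 5 degrees). A call has 1 to 8 rows; each row shifts and turns the commanded pose from where the row before left it; what a row does not reach is not made up. A row lasts 1/8 s, in which the tool goes at most 62.5 mm and 10.7 degrees, less where a joint would pass 70% of its speed; a pose out of reach is approached as far as the arm can. A call is refused whole if a number of a shift passes 1 or a number of a turn 1, either way. A call with a gripper value outside its range is refused whole. The fingers move at their own pace and stop on an object; the grip force is fixed at half the most. Time passes only in rows, so rows that do not move let the fingers close. It gives the time, the measured TCP pose, the force, the opening and the grip force at its end, in the units of the state.
- sensors.read_state(): the state, without advancing time (a new reading comes with each control period).
- get_image(name): name is "side" or "top" or "wrist"; returns a dict with "img" (420x560x3 uint8, red, green, blue), "depth" (420x560 float32, mm along the optical axis (not along the pixel's ray), 0 where there is no reading), "vfov" (degrees; the focal length in pixels is half the picture's height over the tangent of half this angle, whatever the lens; pixels are square), "cx", "cy" (the principal point, pixels), "k1" (the pictures are not rectified: a ray, as slopes to the right and down, at radius r is drawn at 1 + k1 r^2 times it, then the intrinsics apply), "world_to_cam" (4x4, takes a point from world to camera coordinates). Camera axes: x right, y down, z forward; pixel columns grow to the right and rows downward; lengths in mm; the calibration is good to about 2 mm. A picture is of the moment at which its call begins.
- ctrl.finish_job(): hands the job in; it is judged then, once.
The state is a dict: "clock": time; "qpos": joint angles; "qd": joint speeds; "tau": joint torques, N m; "eef_pos": TCP position; "tool_rot": TCP orientation; "force": force on the tool from outside, world axes, zero at the start; "torque": the same for the moment, N m; "width": finger opening in mm; "gripper_force": force on a finger pad.
Only numpy, scipy, OpenCV 4.12 (cv2) and the standard library are available. Lean on these libraries where they do the work, as an engineer would, in place of code of your own. Each camera call takes 0.05 s, during which the arm holds its last target. There are 200 camera calls.

## Task

Refill the connector-housing feeder: tip the tray so that all six housings go into the feeder's hopper, and stand the empty tray upright on the table again. Turn the feed-rate knob until its pointer is on the long set mark and slide the lock fully home over it. Leave the other things on the table where they are.

Things in the scene. Friction and masses are not known exactly. Their poses are not given: they have to be found in the camera images.
- feeder: bench-top parts feeder, fixed to the table, about 255 mm deep (x), 190 mm wide (y): a grey console with a sloping aluminium control panel at its front (-x side), a square sheet-steel hopper behind it, a small discharge chute on its left. Origin: centre of its footprint on the table; x points to its back, y to its left, z up
- hopper_mouth (a point): centre of the hopper's open mouth, in the plane of its rim, 130 mm above the table (axes as the feeder's). Mouth 160 x 160 mm inside; the four sheet walls slope in to a closed trough floor 80 x 80 mm, 77 mm below the rim
- rate_knob (a joint): feed-rate knob on the sloping panel, black; rad; 0 = white pointer line straight down the slope (towards the robot), growing clockwise as seen facing the panel; 1.571 = pointer to the left (+y of the feeder), exactly on the long set mark and in line with the lock fork. Stops at 0 and 2.8; stiff (0.06 N m), stays where it is left
- knob_grip (a point): grip point of the knob on its axis, 27 mm above the panel face. Axes turn with the knob: z = outward along the knob's axis, normal to the panel, which slopes 23 degrees (z leans towards the robot's side of the feeder); -x = the pointer; the grip is an upright bar 46 mm long (x), 12 mm wide (y), from 6 to 32 mm above the panel, on a round skirt of radius 22 mm and 6 mm height
- lock_slide (a joint): locking slide on the panel, left of the knob, steel; m; 0 = fully open (away from the knob), 0.028 = fully home with its fork round the pointer end of the knob's bar. The fork (slot 14.5 mm, flared mouth) only goes home if the pointer is within about 0.2 rad of the mark; else it jams on the bar. Friction 2 N, stays where it is left
- lock_tab (a point): grip point of the slide's upright tab, 25 mm above the panel face, moves with the slide; z = normal to the panel, y = to the left along the slide's way (it closes towards -y, by 28 mm). The tab is 10 mm thick (y), 26 mm long (up the slope), top at 31 mm above the panel; when open it stands 80 mm to the left of the knob's axis
- tray: open sheet-steel pouring tray, 0.22 kg, about 139 mm long (x), 92 mm wide (y), side walls 45 mm high falling to a low open front end; holds six housings. Origin: on its underside, 62 mm ahead of the back wall, mid-width; x = towards the open pouring end, z up. Flat floor 3 mm thick from x = -62 to +42 mm, then an apron rising 10 degrees to the lip at x = 77 mm
- tray_handle (a point): centre of the part of the tray's handle to grip: a black plastic bar 12 mm thick, 36 mm wide (tray y), 50 mm long, standing on the back wall and leaning back (-x) by 25 degrees from the vertical, i.e. its long axis is (-0.423, 0, 0.906) in tray axes, this point lying 23 mm below its top end (axes as the tray's)
- tray_lip (a point): middle of the tray's open front lip, upper face, 12 mm above the tray's underside (axes as the tray's)
- housing1: black nylon connector housing, 17 x 32 x 11 mm, 12 g, one of six lying in the tray; origin: centre of its underside
- housing2: black nylon connector housing, 17 x 32 x 11 mm, 12 g, one of six lying in the tray; origin: centre of its underside
- housing3: black nylon connector housing, 17 x 32 x 11 mm, 12 g, one of six lying in the tray; origin: centre of its underside
- housing4: black nylon connector housing, 17 x 32 x 11 mm, 12 g, one of six lying in the tray; origin: centre of its underside
- housing5: black nylon connector housing, 17 x 32 x 11 mm, 12 g, one of six lying in the tray; origin: centre of its underside
- housing6: black nylon connector housing, 17 x 32 x 11 mm, 12 g, one of six lying in the tray; origin: centre of its underside
- oiler: plastic oil bottle with spout, 42 mm across, 130 mm tall, upright; bystander; origin: centre of its underside
- vial: small capped tube, 30 mm across, 64 mm tall, upright; bystander; origin: centre of its underside
- cutters: hand cutters 126 x 37 x 10 mm lying flat; bystander; origin: centre of its underside
- driver: screwdriver 170 x 25 x 24 mm lying flat; bystander; origin: centre of its underside

How it is judged:
By the outcome, as a careful person would: the job done as asked, in the order asked, and still so for the second after the job is handed in, with the robot touching nothing.
It also fails if it takes over 72 s, if anything falls off the work surface, if the arm or the gripper's body presses on something with over 40 N, if the wrist force passes 120 N, or if a joint passes its speed limit or range.

## Working session

There is one attempt and no reset: what is moved stays moved. The work goes in short steps, Python scripts to look and compute and a tool call to move; the robot and the scene stay as the last step left them, time stands still between calls to the robot, and variables do not carry over. Pictures are saved under pics/ and viewed, at most 10 in all, crops included, and the job is handed in when it is done.

Besides the shell and the picture viewer there is one more tool, called after "Request:" as a command line: name --argument value ..., lists and objects as JSON in quotes. send_rows: Moves the arm, as the interface text tells. Its arguments: {"type":"object","properties":{"series":{"type":"array"}},"required":["series"]}

```bash
mkdir -p pics; cat > h.py <<'E'
import numpy as np, cv2
from cell import sensors, get_image, ctrl
from scipy.spatial.transform import Rotation as R
def grab(n):
    d=get_image(n); np.savez('last_%s.npz'%n,**d); return d
def cloud(d):
    h,w=d['depth'].shape; f=h/2/np.tan(np.radians(d['vfov'])/2)
    K=np.array([[f,0,d['cx']],[0,f,d['cy']],[0,0,1.]])
    u,v=np.meshgrid(np.arange(w),np.arange(h))
    p=np.stack([u,v],-1).reshape(-1,1,2).astype(float)
    s=cv2.undistortPoints(p,K,np.array([float(d['k1']),0,0,0]))[:,0]
    z=d['depth'].reshape(-1,1).astype(float)
    c=np.hstack([s*z,z]); M=np.linalg.inv(d['world_to_cam'])
    P=(c@M[:3,:3].T+M[:3,3]).reshape(h,w,3); P[d['depth']<=0]=np.nan
    return P
def proj(d,X):
    h,w=d['depth'].shape; f=h/2/np.tan(np.radians(d['vfov'])/2)
    M=np.array(d['world_to_cam']); c=np.atleast_2d(X)@M[:3,:3].T+M[:3,3]
    s=c[:,:2]/c[:,2:]; s=s*(1+float(d['k1'])*(s**2).sum(1,keepdims=True))
    return s*f+[float(d['cx']),float(d['cy'])]
def load(n): return dict(np.load('last_%s.npz'%n))
E
python3 - <<'E'
from h import *
a=grab('top'); b=grab('side')
for n,d in(('top',a),('side',b)):
    cv2.imwrite('pics/%s0.png'%n,cv2.cvtColor(d['img'],cv2.COLOR_RGB2BGR)); print(n,d['vfov'],d['cx'],d['cy'],d['k1'],np.linalg.inv(d['world_to_cam']).round(2))
print(sensors.read_state())
E
```

```text
top 43.12170485252349 282.53935114643104 211.67824313251307 0.0443889755639968 [[ 1.00000e-02 -1.00000e+00  9.00000e-02  4.07050e+02]
 [-1.00000e+00 -1.00000e-02  0.00000e+00 -1.55500e+01]
 [-0.00000e+00 -9.00000e-02 -1.00000e+00  1.52401e+03]
 [ 0.00000e+00  0.00000e+00  0.00000e+00  1.00000e+00]]
side 53.16390454092724 280.90844045977354 207.89671661337735 0.017592121923660865 [[-9.5000e-01  2.7000e-01 -1.4000e-01  6.7078e+02]
 [ 3.0000e-01  8.4000e-01 -4.5000e-01  4.0335e+02]
 [-0.0000e+00 -4.7000e-01 -8.8000e-01  9.0160e+02]
 [ 0.0000e+00  0.0000e+00  0.0000e+00  1.0000e+00]]
{'clock': 0.1, 'qpos': array([-1.1948082 ,  0.62922946,  0.03847804,  1.51825713, -0.02700374,
        0.99630047, -0.0200169 ]), 'qd': array([-0.00108774, -0.00196821, -0.00191612, -0.00026757,  0.00073015,
       -0.00056853, -0.00083896]), 'tau': array([ 2.14316424e-03, -5.64539731e+01,  1.22978613e+00, -1.93979359e+01,
        1.11510762e-02,  5.44602764e-03, -4.51173776e-06]), 'eef_pos': array([277.67627638, 587.12534608, 247.50077101]), 'tool_rot': array([-3.13991739e+00,  3.17648412e-05,  2.69975894e+00]), 'force': array([0.18393324, 0.1997232 , 0.28001051]), 'torque': array([-0.03450408, -0.02636196, -0.0337447 ]), 'gripper_force': 0.0, 'width': 85.53992328237273}
```

View pics/top0.png

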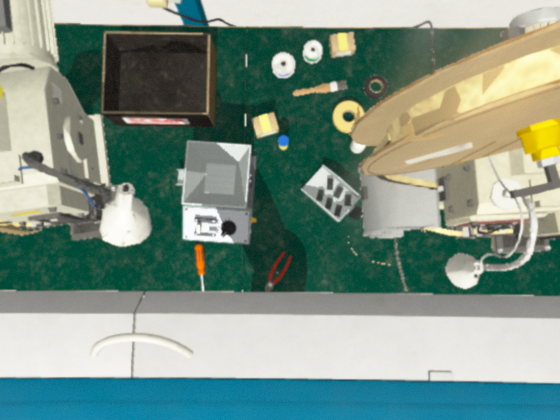

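View pics/side0.png

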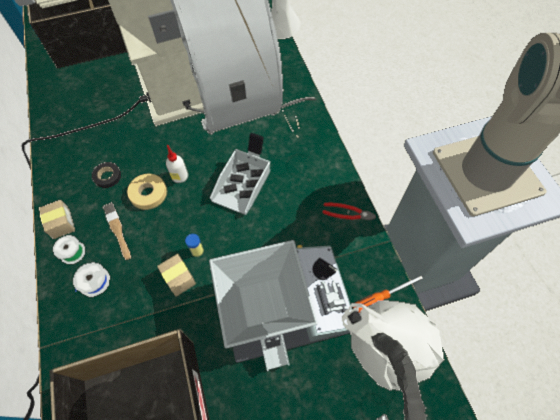

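The top view shows the feeder hopper at about (217,172), the knob at (228,228) and the tray at (330,193). In the side view the tray handle is at (255,143), the knob at (323,268) and the lock tab near (330,295). Next I'll measure with depth.

```bash
python3 - <<'E'
from h import *
a=load('top'); b=load('side')
for n,d in(('top',a),('side',b)):
    print(n,'base',proj(d,[[0,0,0.],[0,0,400]]).round(),'tcp',proj(d,[[277.7,587,247.5]]).round())
    P=cloud(d); d['P']=P
pts=dict(top=[(217,172),(228,228),(330,193),(360,200),(322,165),(372,175),(358,145),(390,210),(400,120),(480,110),(125,200),(60,160),(305,189),(344,219),(358,201),(283,142),(265,124),(278,270),(200,262),(200,225)],
 side=[(255,143),(230,205),(323,268),(330,295),(176,165),(195,245),(240,180),(380,340),(250,270),(240,100),(350,212),(370,297),(200,50),(525,50),(274,350)])
for n,d in(('top',a),('side',b)):
    for u,v in pts[n]: print(n,(u,v),d['P'][v,u].round())
def crop(d,x0,x1,y0,y1,s,name):
    cv2.imwrite(name,cv2.resize(cv2.cvtColor(d['img'][y0:y1,x0:x1],cv2.COLOR_RGB2BGR),None,fx=s,fy=s,interpolation=cv2.INTER_CUBIC))
A=cv2.resize(cv2.cvtColor(b['img'][120:220,190:290],cv2.COLOR_RGB2BGR),(400,400),interpolation=cv2.INTER_CUBIC)
B=cv2.resize(cv2.cvtColor(b['img'][230:330,290:390],cv2.COLOR_RGB2BGR),(400,400),interpolation=cv2.INTER_CUBIC)
cv2.imwrite('pics/crop1.png',np.hstack([A,B]))
E
```

```text
top base [[276. 410.]
 [273. 466.]] tcp [[ 25. 315.]]
side base [[486. 171.]
 [587.  41.]] tcp [[618. 486.]]
top (217, 172) [656. 172.  51.]
top (228, 228) [497. 134.  84.]
top (330, 193) [ 606. -149.    5.]
top (360, 200) [ 587. -236.    2.]
top (322, 165) [ 683. -124.   32.]
top (372, 175) [ 545. -155.  693.]
top (358, 145) [ 732. -221.   72.]
top (390, 210) [ 524. -250.  356.]
top (400, 120) [ 588. -162.  862.]
top (480, 110) [ 558. -208. 1009.]
top (125, 200) [534. 318. 409.]
top (60, 160) [614. 450. 425.]
top (305, 189) [617. -77.   8.]
top (344, 219) [ 532. -190.   -2.]
top (358, 201) [ 584. -230.    2.]
top (283, 142) [741. -12.  62.]
top (265, 124) [796.  39.  48.]
top (278, 270) [385.  -2.   8.]
top (200, 262) [405. 216.  29.]
top (200, 225) [505. 211.  80.]
side (255, 143) [ 545. -211.   74.]
side (230, 205) [644. -99.  10.]
side (323, 268) [499. 141.  75.]
side (330, 295) [504. 198.  68.]
side (176, 165) [ 741. -211.   68.]
side (195, 245) [742.   2.  59.]
side (240, 180) [ 603. -157.   15.]
side (380, 340) [553. 355. 470.]
side (250, 270) [645. 104.  86.]
side (240, 100) [ 569. -205.  238.]
side (350, 212) [372.   4.   1.]
side (370, 297) [414. 215.  17.]
side (200, 50) [ 625. -242.  351.]
side (525, 50) [ 36. -70. 333.]
side (274, 350) [643. 259.  32.]
```

View pics/crop1.png

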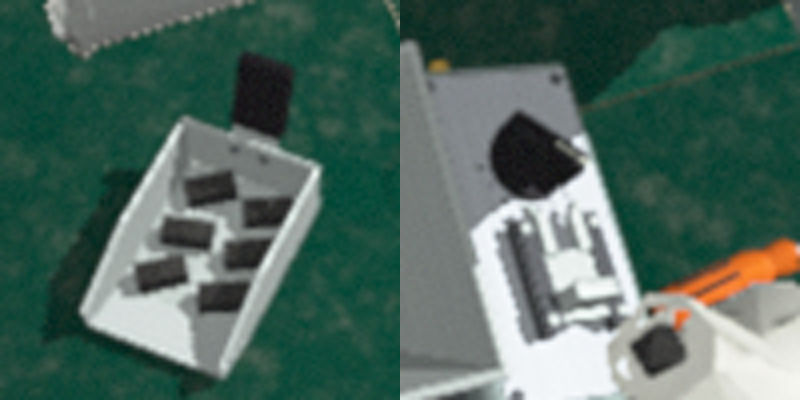

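The crop shows the tray handle at the tray's upper end and a low, open lip at the lower left. The knob's pointer is at about side pixel (332,268), and the slide unit is near (337,297). One more measurement, then I'll move.

```bash
python3 - <<'E'
from h import *
D={n:load(n) for n in('top','side')}
P={n:cloud(D[n]) for n in D}
allp=np.vstack([P[n].reshape(-1,3) for n in D]); allp=allp[~np.isnan(allp).any(1)]
# obstacle map: lowest/highest seen point per 50mm cell right of tray
print('obst max z / min z>30, rows x 350..800, cols y -100..-400')
for x in range(350,800,50):
    r=[]
    for y in range(-100,-400,-50):
        m=(allp[:,0]>=x)&(allp[:,0]<x+50)&(allp[:,1]<y)&(allp[:,1]>=y-50)&(allp[:,2]>25)
        r.append('%4d/%4d'%(allp[m,2].max(),allp[m,2].min()) if m.sum() else '   .    ')
    print(x,r)
for n in D:
    p=P[n]; rgb=D[n]['img'].astype(int)
    # hopper rim
    box=lambda x0,x1,y0,y1,z0,z1:(p[...,0]>x0)&(p[...,0]<x1)&(p[...,1]>y0)&(p[...,1]<y1)&(p[...,2]>z0)&(p[...,2]<z1)
    m=box(540,780,60,290,118,145); q=p[m]
    print(n,'rim',len(q),cv2.minAreaRect(q[:,:2].astype(np.float32)),q[:,2].max())
    q=p[box(540,780,60,290,45,62)]; print(n,'floor',q.mean(0).round(1), cv2.minAreaRect(q[:,:2].astype(np.float32)))
    # tray
    for z0,z1 in((3,60),(25,60)):
        m=box(500,720,-260,-40,z0,z1)&(rgb.max(-1)-rgb.min(-1)<25)&(rgb.min(-1)>90); q=p[m]
        print(n,'tray',z0,len(q),cv2.minAreaRect(q[:,:2].astype(np.float32)))
    m=box(500,600,-260,-150,48,110)&(rgb.max(-1)<70); q=p[m]; 
    if len(q): print(n,'handle',len(q),q.mean(0).round(1),q.min(0).round(),q.max(0).round())
    # panel plane
    q=p[box(450,560,90,250,30,130)]
    for _ in range(25):
        pl=q if _==0 else q[np.abs((q-c)@N-off)<3]
        c=pl.mean(0);N=np.linalg.svd(pl-c)[2][2];N*=np.sign(N[2]);off=0
    print(n,'panel',c.round(1),N.round(3),len(pl))
    # height map
    print('hts')
    m=box(440,580,90,260,20,140); 
    h=np.where(m,(p-c)@N,np.nan)
    if n=='side':
        for v in range(252,322,2): print(v,' '.join('%3.0f'%h[v,u] if m[v,u] else ' . ' for u in range(298,362,2)))
np.savez('panel.npz',c=c,N=N)
E
```

```text
obst max z / min z>30, rows x 350..800, cols y -100..-400
350 ['1097/1062', '1098/1062', '1098/1063', '   .    ', '  48/  28', '  30/  25']
400 ['   .    ', '  92/  92', '  85/  49', '   .    ', '  54/  39', '   .    ']
450 ['   .    ', ' 206/ 117', ' 362/ 120', ' 404/  84', ' 841/  40', '  63/  63']
500 [' 952/  27', ' 984/  25', ' 444/  46', ' 406/  98', ' 840/ 395', ' 839/  62']
550 [' 966/  25', '1011/  25', '1042/  25', '1048/ 104', ' 975/ 400', ' 880/ 236']
600 ['   .    ', '1020/  25', '1048/  25', '1054/  74', ' 425/  63', ' 711/  40']
650 ['  41/  25', '  47/  25', ' 341/ 141', ' 397/  80', ' 406/  63', ' 367/  43']
700 ['   .    ', '   .    ', ' 128/  25', '   .    ', ' 841/ 813', ' 378/ 219']
750 ['   .    ', '  33/  25', '  93/  25', '   .    ', '   .    ', ' 384/  25']
top rim 1122 ((638.642333984375, 163.20831298828125), (174.9193572998047, 173.15692138671875), 86.42814636230469) 141.3603681289212
top floor [639.2 163.6  53.7] ((645.005615234375, 152.24526977539062), (129.7804412841797, 297.84967041015625), 35.67224884033203)
top tray 3 1119 ((620.702392578125, -164.538
[... 4898 characters left out ...]
1   9  13  15  .   .   .   .   .   .   . 
312   6  13  18  29  32  40  46  52  -3  -1  -0  -3  -0   7  11  13  14  -0  -1   1  -1  -1   7   6  .   .   .   .   .   .   .   . 
314  .   11  18  24  32  39  45  50  51  -3  -1  -1  -2  -2   9   0   0  -3  -1  -3   1  -0  -1  .   .   .   .   .   .   .   .   . 
316  .    8  18  22  30  35  44  49  53  -2  -1  -0   1   1  -2  -0  -2  -1  -4  -0  -0  -0  .   .   .   .   .   .   .   .   .   . 
318  .    5  13  22  27  36  42  48  52  -4  -1  -0  -2   0   0  -0  -1  -1  -1  -0   2  -1  .   .   .   .   .   .   .   .   .   . 
320  .   .   14  19  26  33  41  44  50  53   1   2  -3  -1  -1   2  -1   0  -0  -3   0   2  .   .   -1  .   .   .   .   .   .   .
```

Request:
send_rows --series '[[85,[0.2,-0.92,0.08],[0,0,-0.4]],[85,[0.2,-0.92,0.08],[0,0,-0.4]],[85,[0.2,-0.92,0.08],[0,0,-0.4]],[85,[0.2,-0.92,0.08],[0,0,-0.4]],[85,[0.2,-0.92,0.08],[0,0,-0.4]],[85,[0.2,-0.92,0.08],[0,0,-0.4]],[85,[0.2,-0.92,0.08],[0,0,-0.4]],[85,[0.2,-0.92,0.08],[0,0,-0.4]]]'

```text
clock: 1.1
eef_pos: [373.9, 144.2, 286.9]
tool_rot: [3.141, 0.0, 2.42]
force: [1.0, -0.7, 0.5]
width: 84.6
gripper_force: 0.0
```

```bash
cat >> h.py <<'E'
import json
def log():
    s=sensors.read_state(); r=dict(t=float(s['clock']),q=list(map(float,s['qpos'])),p=list(map(float,s['eef_pos'])),r=list(map(float,s['tool_rot'])))
    open('log.jsonl','a').write(json.dumps(r)+'\n'); return s
E
python3 - <<'E'
from h import *
s=log();print(s['clock'],s['qpos'].round(3),s['eef_pos'].round(1),s['tool_rot'].round(3))
open('log.jsonl','a').write(json.dumps(dict(t=.1,q=[-1.1948082,0.62922946,0.03847804,1.51825713,-0.02700374,0.99630047,-0.0200169],p=[277.67627638,587.12534608,247.50077101],r=[-3.13991739,3.17648412e-05,2.69975894]))+'\n')
b=load('side');P=cloud(b)
print('side image columns, machine points (v: x,y,z)')
for u in (205,220,240,260,275):
    print(u,[(v,*P[v,u].round().astype(int)) for v in range(60,150,8) if not np.isnan(P[v,u]).any()])
a=load('top');Q=cloud(a)
for v in (170,185,200,215,230):
    print(v,[(u,*Q[v,u].round().astype(int)) for u in range(350,400,6) if not np.isnan(Q[v,u]).any()])
z=np.load('panel.npz');c,N=z['c'],z['N'];h=(P-c)@N
vv,uu=np.mgrid[0:420,0:560]
m=(uu>314)&(uu<342)&(vv>254)&(vv<276)&(h>28)&(h<36); q=P[m]; e=np.linalg.svd(q-q.mean(0)); print('bar',q.mean(0),e[2][0],len(q))
ex=((q-q.mean(0))@e[2][0]); print(ex.min(),ex.max(), q.mean(0)+e[2][0]*(ex.min()+ex.max())/2)
m=(uu>328)&(uu<348)&(vv>298)&(vv<307)&(h>26)&(h<36); q=P[m]; print('tab',q.mean(0),q.min(0),q.max(0))
# red/white pointer search
E
```

```text
1.1 [-0.6    0.222  0.198  2.111 -0.06   0.813  0.483] [373.9 144.2 286.9] [3.141 0.    2.42 ]
side image columns, machine points (v: x,y,z)
205 [(60, np.int64(621), np.int64(-228), np.int64(338)), (68, np.int64(624), np.int64(-222), np.int64(325)), (76, np.int64(628), np.int64(-213), np.int64(315)), (84, np.int64(632), np.int64(-211), np.int64(297)), (92, np.int64(635), np.int64(-208), np.int64(280)), (100, np.int64(639), np.int64(-201), np.int64(266)), (108, np.int64(643), np.int64(-202), np.int64(242)), (116, np.int64(646), np.int64(-216), np.int64(204)), (124, np.int64(648), np.int64(-293), np.int64(89)), (132, np.int64(652), np.int64(-342), np.int64(0)), (140, np.int64(658), np.int64(-313), np.int64(4)), (148, np.int64(664), np.int64(-289), np.int64(2))]
220 [(60, np.int64(593), np.int64(-227), np.int64(332)), (68, np.int64(597), np.int64(-218), np.int64(321)), (76, np.int64(600), np.int64(-216), np.int64(304)), (84, np.int64(603), np.int64(-210), np.int64(289)), (92, np.int64(606), np.int64(-207), np.int64(271)), (100, np.int64(610), np.int64(-202), np.int64(254)), (108, np.int
[... 4171 characters left out ...]
(501), np.int64(-225), np.int64(-2)), (362, np.int64(501), np.int64(-241), np.int64(5)), (368, np.int64(484), np.int64(-215), np.int64(274)), (374, np.int64(482), np.int64(-223), np.int64(310)), (380, np.int64(481), np.int64(-232), np.int64(333)), (386, np.int64(480), np.int64(-243), np.int64(349)), (392, np.int64(479), np.int64(-253), np.int64(361)), (398, np.int64(479), np.int64(-265), np.int64(368))]
bar [491.04914586 139.2707401   82.79923576] [-0.64590789  0.70550641 -0.29165683] 108
-22.662517779438417 22.919769495108614 [490.9660654  139.36148647  82.76172115]
tab [497.36783413 219.00341948  81.48874256] [484.53259626 212.1646381   73.93842085] [509.07693275 224.18549426  86.49275062]
```

```bash
cat >> h.py <<'E'
def rot(r): return R.from_euler('xyz',r)
def pose(): s=log(); return np.array(s['eef_pos']),rot(s['tool_rot']),s
def delta(p1,R1):
    p,r,s=pose(); d=(np.array(p1)-p)/60; w=(R1*r.inv()).as_rotvec(degrees=True)/5
    print('t%.2f units shift'%s['clock'],d.round(2),'turn',w.round(2),'width %.1f'%s['width'],'F',s['force'].round(1)); return d,w
def grasp_R(yaw,phi,pitch=0,flip=1):
    """yaw tray heading deg, phi lean to tray +y, pitch nose-down deg"""
    T=R.from_euler('ZY',[yaw,pitch],degrees=True)
    a=np.array([-.423,0,.906]);n=np.array([.906,0,.423]);t=np.array([0,1,0.])
    f=np.radians(phi);z=-(np.cos(f)*a+np.sin(f)*t);y=flip*n;x=np.cross(y,z)
    return T*R.from_matrix(np.c_[x,y,z])
E
python3 - <<'E'
from h import *
for phi in(30,45):
  for fl in(1,-1):
    print(phi,fl); Rg=grasp_R(48.5,phi,0,fl); delta(np.array([544,-211,75])-100*Rg.as_matrix()[:,2],Rg)
# orientation-model sign search
import itertools
L=[json.loads(l) for l in open('log.jsonl')]; L=[L[0],L[1]]
for s in itertools.product([1,-1],repeat=5):
    A=[]
    for l in L:
        q=l['q'];f=lambda x,k:R.from_euler(k,x)
        F=f(s[1]*q[2],'z') 
        M=f(q[1],'y')*f(s[1]*q[2],'z')*f(q[3],'y')*f(s[2]*q[4],'z')*f(q[5],'y')*f(s[3]*q[6],'z')
        A.append((f(s[0]*q[0],'z'),M,rot(l['r'])))
    best=9
    for o in range(0,360,90):
        X=[(R.from_euler('z',o,degrees=True)*a*M).inv()*r for a,M,r in A]
        best=min(best,(X[0].inv()*X[1]).magnitude())
    if best<.1: print(s,best,[x.as_euler('xyz').round(3) for x in X])
E
```

```text
30 1
t1.10 units shift [ 1.81 -5.83 -2.22] turn [-0.24 -7.66 -1.34] width 84.6 F [ 1.  -0.7  0.5]
30 -1
t1.10 units shift [ 1.81 -5.83 -2.22] turn [-11.4    0.36  32.76] width 84.6 F [ 1.  -0.7  0.5]
45 1
t1.10 units shift [ 1.62 -5.51 -2.46] turn [-2.3  -9.78 -1.99] width 84.6 F [ 1.  -0.7  0.5]
45 -1
t1.10 units shift [ 1.62 -5.51 -2.46] turn [-14.11   3.32  30.84] width 84.6 F [ 1.  -0.7  0.5]
(-1, -1, 1, -1, 1) 0.0717313388855408 [array([-0.079, -0.037,  0.083]), array([-0.044, -0.   ,  0.029])]
(-1, -1, 1, -1, -1) 0.0717313388855408 [array([-0.079, -0.037,  0.083]), array([-0.044, -0.   ,  0.029])]
(-1, -1, -1, -1, 1) 1.4343237144892618e-08 [array([-0.,  0.,  0.]), array([ 0.002, -0.002,  0.   ])]
(-1, -1, -1, -1, -1) 1.4343237144892618e-08 [array([-0.,  0.,  0.]), array([ 0.002, -0.002,  0.   ])]
```

```bash
cat > kin.py <<'E'
from h import *
from scipy.optimize import least_squares
lo=np.array([-3.06,-.37,-1.25,.18,-1.1,.23,-2.94]);hi=np.array([3.06,2.12,1.32,2.47,4.24,1.98,2.94])
def chain(q):
    f=lambda x,k:R.from_euler(k,x)
    A=f(-q[0],'z');B=A*f(q[1],'y');C=B*f(-q[2],'z')*f(q[3],'y');D=C*f(-q[4],'z')*f(q[5],'y');E=D*f(-q[6],'z')
    return A,B,C,D,E
def rows(q):
    A,B,C,D,E=chain(q);z=lambda M:M.as_matrix()[:,2]
    return np.c_[[0,0,1.],z(B),z(C),z(D),A.as_matrix()[:,1]]
E
python3 - <<'E'
from kin import *
L={l['t']:l for l in map(json.loads,open('log.jsonl'))}.values()
for l in L:
    for k in (0,): print(((chain(l['q'])[4]).inv()*rot(l['r'])).as_euler('xyz').round(4))
M=np.vstack([rows(l['q']) for l in L]);b=np.hstack([l['p'] for l in L])
for k in(4,5):
    x,res,rk,sv=np.linalg.lstsq(M[:,:k],b,rcond=None);print(x.round(1),(M[:,:k]@x-b).round(1),sv)
E
```

```text
[-0.     -0.      1.5708]
[ 0.     -0.      1.5708]
[-15096.5    471.9    413.9 -15197.7] [-10.3  19.8  -9.7 -23.2  11.    9.7] [2.52640408e+00 1.25574565e+00 2.00960242e-01 5.29247339e-04]
[-1512.2   557.9   378.7 -1515.1   -28.2] [-0.1  0.1 -0.   0.1 -0.   0. ] [2.52666244e+00 1.43705783e+00 1.23028693e+00 1.92965000e-01
 5.09876041e-04]
```

Request:
send_rows --series '[[85,[0.1,-0.6,-0.1],[-0.2,-0.98,-0.2]],[85,[0.1,-0.6,-0.1],[-0.2,-0.98,-0.2]],[85,[0.1,-0.6,-0.1],[-0.2,-0.98,-0.2]],[85,[0.1,-0.6,-0.1],[-0.2,-0.98,-0.2]],[85,[0.1,-0.6,-0.1],[-0.2,-0.98,-0.2]],[85,[0.1,-0.6,-0.1],[-0.2,-0.98,-0.2]]]'

```text
clock: 1.85
eef_pos: [403.6, -34.8, 256.6]
tool_rot: [2.947, 0.352, 2.298]
force: [-0.5, -0.4, -0.4]
width: 85.0
gripper_force: 0.0
```

```bash
python3 - <<'E'
from kin import *
d=grab('wrist');cv2.imwrite('pics/w1.png',cv2.cvtColor(d['img'],cv2.COLOR_RGB2BGR))
log()
L={l['t']:l for l in map(json.loads,open('log.jsonl'))}.values()
M=np.vstack([rows(l['q']) for l in L]);b=np.hstack([l['p'] for l in L])
x,res,rk,sv=np.linalg.lstsq(M,b,rcond=None);print(x.round(1),(M@x-b).round(1),sv.round(3))
P=cloud(d);rgb=d['img'].astype(int)
m=(np.abs(P-[545,-211,75])<[45,45,35]).all(-1)&(rgb.max(-1)<90)&(P[...,2]>50)
q=P[m];print(len(q),q.mean(0))
E
```

```text
[337.7 560.5 379.7 337.2 -27.8] [ 1.3  1.3 -0.4 -0.6 -0.6 -0.6 -0.5 -0.7  1.1] [3.167 1.737 1.347 0.32  0.197]
850 [ 538.22599211 -212.26292043   75.08595075]
```

View pics/w1.png

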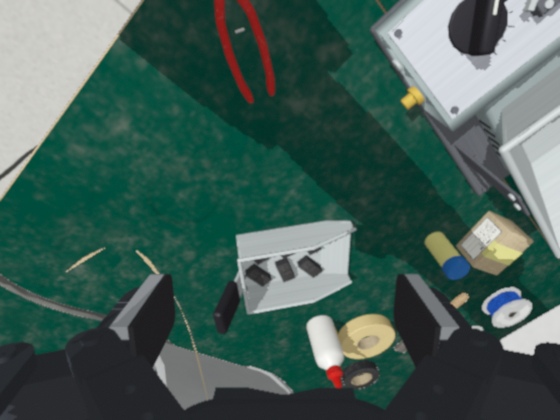

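The wrist view shows the tray around (295,265) with its handle at (228,307) beside the machine, and the cutters at (245,50). The handle's location agrees with the earlier fit. Now I'll check which poses the arm can reach.

```bash
cat >> kin.py <<'E'
X=np.array([337.7,560.5,379.7,337.2,-27.8])
def fk(q): return rows(q)@X, chain(q)[4]*R.from_euler('z',np.pi/2)
def ik(p,Rt,q0,reg=.02):
    best=None
    for k in range(12):
        s=np.array(q0)+(0 if k==0 else np.random.default_rng(k).normal(0,.5,7)); s=np.clip(s,lo+.02,hi-.02)
        f=lambda q:np.r_[(fk(q)[0]-p)/100,(Rt*fk(q)[1].inv()).as_rotvec(),reg*(q-q0)]
        r=least_squares(f,s,bounds=(lo,hi)); e=np.linalg.norm(r.fun[:6])
        c=r.cost
        if best is None or c<best[0]: best=(c,e,r.x)
    q=best[2]; return q,np.linalg.norm(fk(q)[0]-p),np.degrees((Rt*fk(q)[1].inv()).magnitude()),np.minimum(q-lo,hi-q)
E
python3 - <<'E'
from kin import *
np.set_printoptions(suppress=True,linewidth=150)
d=load('wrist');P=cloud(d);rgb=d['img'].astype(int)
g=(rgb.max(-1)-rgb.min(-1)<25)&(rgb.min(-1)>90)
m=(np.abs(P-[605,-145,25])<[90,90,30]).all(-1)&g&(P[...,2]>4);m=cv2.morphologyEx(m.astype(np.uint8),cv2.MORPH_OPEN,np.ones((3,3)))>0
q=P[m];print('tray',len(q),cv2.minAreaRect(q[:,:2].astype(np.float32)))
q0=sensors.read_state()['qpos'];H=np.array([542,-212,71.])
qc=q0
for phi in(30,45,55):
    Rg=grasp_R(48.5,phi);z=Rg.as_matrix()[:,2]
    q1,e,a,mar=ik(H-100*z,Rg,q0);q2,e2,a2,m2=ik(H,Rg,q1)
    print('grasp',phi,q2.round(2),round(e,1),round(a,1),round(e2,1),round(a2,1),m2.min().round(2),'wrist',(H-337*z).round())
    if phi<50:
     for yaw in(60,90,110,134,150):
      out=[]
      qq=q2
      for th in(0,30,60,70):
        T=R.from_euler('ZY',[yaw,th],degrees=True)
        lip=np.array([635,165,150.])
        h=lip-T.apply([150.4,0,-57.5]); Rr=grasp_R(yaw,phi,th)
        qq,e,a,mm=ik(h,Rr,qq); out.append((round(e,1),round(a,1),mm.min().round(2)))
      print('  pour',phi,yaw,out)
E
```

```text
tray 6299 ((600.8241577148438, -151.81423950195312), (147.6046905517578, 97.46784973144531), 48.3771858215332)
grasp 30 [ 1.09  1.15 -1.05  2.34  2.47  0.87 -0.99] 0.0 0.1 0.0 0.0 0.13 wrist [ 334. -193.  335.]
  pour 30 60 [(np.float64(0.0), np.float64(0.0), np.float64(0.0)), (np.float64(0.0), np.float64(0.0), np.float64(0.0)), (np.float64(0.0), np.float64(0.0), np.float64(0.07)), (np.float64(0.0), np.float64(0.0), np.float64(0.0))]
  pour 30 90 [(np.float64(0.1), np.float64(0.2), np.float64(0.0)), (np.float64(0.0), np.float64(0.0), np.float64(0.07)), (np.float64(0.0), np.float64(0.0), np.float64(0.28)), (np.float64(0.0), np.float64(0.0), np.float64(0.32))]
  pour 30 110 [(np.float64(0.1), np.float64(0.2), np.float64(0.0)), (np.float64(0.0), np.float64(0.1), np.float64(0.2)), (np.float64(0.0), np.float64(0.0), np.float64(0.36)), (np.float64(0.0), np.float64(0.0), np.float64(0.43))]
  pour 30 134 [(np.float64(0.0), np.float64(0.2), np.float64(0.0)), (np.float64(0.0), np.float64(0.1), np.float64(0.21)), (np.float64(0.0), np.float64(0.1), np.float64(0.14)), (np.float64(0.0), np.float64
[... 890 characters left out ...]
0), np.float64(0.1), np.float64(0.0)), (np.float64(0.0), np.float64(0.0), np.float64(0.16)), (np.float64(0.0), np.float64(0.0), np.float64(0.24))]
  pour 45 134 [(np.float64(0.0), np.float64(0.2), np.float64(0.0)), (np.float64(0.1), np.float64(0.3), np.float64(0.0)), (np.float64(0.0), np.float64(0.1), np.float64(0.0)), (np.float64(0.0), np.float64(0.0), np.float64(0.06))]
  pour 45 150 [(np.float64(0.0), np.float64(0.2), np.float64(0.0)), (np.float64(0.0), np.float64(0.0), np.float64(0.09)), (np.float64(0.1), np.float64(0.2), np.float64(0.0)), (np.float64(0.0), np.float64(0.0), np.float64(0.0))]
grasp 55 [ 0.89  1.51 -1.25  2.47  2.54  1.81 -1.02] 13.9 25.3 8.1 8.3 0.0 wrist [281. -90. 246.]
```

```bash
cat > search.py <<'E'
from kin import *
np.set_printoptions(suppress=True,linewidth=170)
q0=sensors.read_state()['qpos']
def ik1(p,Rt,q,reg=.01):
    f=lambda s:np.r_[(fk(s)[0]-p)/100,(Rt*fk(s)[1].inv()).as_rotvec(),reg*(s-q)]
    r=least_squares(f,np.clip(q,lo+.01,hi-.01),bounds=(lo,hi),max_nfev=40).x
    return r,np.linalg.norm(f(r)[:6])
lip=np.array([637,165,160.]);hl=np.array([150.4,0,-57.5])
def path(c,yaw0,phi,fl,yaw1):
    T0=R.from_euler('z',yaw0,degrees=True); H0=c+T0.apply([-81,0,71])
    q=q0;out=[];W=[]
    wp=[(H0+[0,0,60],grasp_R(yaw0,phi,0,fl)),(H0,grasp_R(yaw0,phi,0,fl)),(H0+[0,0,160],grasp_R(yaw0,phi,0,fl))]
    d=(yaw1-yaw0)
    for k in(.33,.67,1):
        T=R.from_euler('z',yaw0+d*k,degrees=True);Hl=lip+[0,0,20]-T.apply(hl)
        wp.append(((1-k)*(H0+[0,0,170])+k*Hl,grasp_R(yaw0+d*k,phi,0,fl)))
    for th in(25,50,70):
        T=R.from_euler('ZY',[yaw1,th],degrees=True);wp.append((lip-T.apply(hl),grasp_R(yaw1,phi,th,fl)))
    qs=[q0]
    for p,r in wp:
        q,e=ik1(p,r,q)
        if e>.03: return None
        W.append(p-337*r.as_matrix()[:,2]);qs.append(q)
    qs=np.array(qs);mar=np.minimum(qs-lo,hi-qs)[1:].min()
    return mar,np.abs(np.diff(qs,axis=0)).max(1).round(1),np.array(W),qs
if __name__=='__main__':
    res=[]
    for c in([575,-45,0],[620,-30,0]):
     for yaw0 in(-30,0,30,48.5,80):
      for phi in(0,20,35):
       for fl in(1,-1):
        for yaw1 in(yaw0,80,110,134,160):
          o=path(np.array(c,float),yaw0,phi,fl,yaw1)
          if o and o[0]>.04 and not (o[2][-1][1]>240): res.append((o[1].max(),o[0],c,yaw0,phi,fl,yaw1,o[1],o[2][[1,5,8]].round().tolist()))
    res.sort(key=lambda r:r[0]-r[1]*3)
    for r in res[:14]: print(r[0],round(r[1],2),*r[2:])
E
time python3 search.py
```

```text
real	8m21.244s
user	8m18.609s
sys	0m0.310s
```

```bash
cat > kf.py <<'E'
import numpy as np
from kin import lo,hi,X,grasp_R,R,least_squares,log,sensors
np.set_printoptions(suppress=True,linewidth=170)
def rz(a): c,s=np.cos(a),np.sin(a); return np.array([[c,-s,0],[s,c,0],[0,0,1.]])
def ry(a): c,s=np.cos(a),np.sin(a); return np.array([[c,0,s],[0,1,0],[-s,0,c]])
def fkm(q):
    A=rz(-q[0]);B=A@ry(q[1]);C=B@rz(-q[2])@ry(q[3]);D=C@rz(-q[4])@ry(q[5]);E=D@rz(-q[6])@rz(np.pi/2)
    return X[1]*B[:,2]+X[2]*C[:,2]+X[3]*D[:,2]+X[4]*A[:,1]+[0,0,X[0]],E
def ikf(p,M,q,reg=.01):
    q=np.clip(q,lo+.01,hi-.01)
    def f(s):
        a,E=fkm(s); return np.r_[(a-p)/100,(E-M).ravel()/1.41,reg*(s-q)]
    r=least_squares(f,q,bounds=(lo,hi),max_nfev=30).x
    a,E=fkm(r); return r,np.linalg.norm(a-p),np.degrees(np.arccos(np.clip((np.trace(E.T@M)-1)/2,-1,1)))
lip=np.array([637,165,160.]);hl=np.array([150.4,0,-57.5])
def way(c,yaw0,phi,fl,yaw1):
    T0=R.from_euler('z',yaw0,degrees=True); H0=c+T0.apply([-81,0,71]);G=lambda y,t:grasp_R(y,phi,t,fl).as_matrix()
    wp=[(H0+[0,0,60],G(yaw0,0)),(H0,G(yaw0,0)),(H0+[0,0,170],G(yaw0,0))];d=yaw1-yaw0
    for k in(.5,1):
        T=R.from_euler('z',yaw0+d*k,degrees=True);wp.append(((1-k)*wp[2][0]+k*(lip+[0,0,20]-T.apply(hl)),G(yaw0+d*k,0)))
    for th in(25,50,70): wp.append((lip-R.from_euler('ZY',[yaw1,th],degrees=True).apply(hl),G(yaw1,th)))
    return wp
E
cat > s2.py <<'E'
from kf import *
import time
q0=np.array([-.1,.25,0,2.1,0,.8,.5]);t=time.time();res=[]
for phi in(0,20,35,-20):
 for fl in(1,-1):
  for yaw0,c in((0,[600,-40,0]),(48.5,[590,-45,0]),(80,[600,-20,0]),(-40,[600,-40,0])):
   for yaw1 in(yaw0,90,120,150):
    if time.time()-t>60: break
    q=q0.copy();ee=[];mar=9;st=0
    for p,M in way(np.array(c,float),yaw0,phi,fl,yaw1):
        qn,e,a=ikf(p,M,q);ee.append(round(e+a*2));mar=min(mar,np.minimum(qn-lo,hi-qn).min());st=max(st,abs(qn-q).max());q=qn
    res.append((sum(x>2 for x in ee),sum(ee),round(mar,2),round(st,1),phi,fl,yaw0,yaw1,ee,(p-337*M[:,2]).round().tolist()))
res.sort(key=lambda r:r[:2])
for r in res[:14]:print(*r)
print(len(res))
E
timeout 100 python3 s2.py
```

```text
0 0 0.0 0.9 0 1 48.5 90 [0, 0, 0, 0, 0, 0, 0, 0] [637.0, 406.0, 559.0]
0 0 0.0 0.9 0 1 48.5 120 [0, 0, 0, 0, 0, 0, 0, 0] [517.0, 374.0, 559.0]
0 0 0.0 1.1 0 1 48.5 150 [0, 0, 0, 0, 0, 0, 0, 0] [428.0, 285.0, 559.0]
0 0 0.18 1.2 0 1 80 80 [0, 0, 0, 0, 0, 0, 0, 0] [679.0, 402.0, 559.0]
0 0 0.29 1.2 0 1 80 90 [0, 0, 0, 0, 0, 0, 0, 0] [637.0, 406.0, 559.0]
0 0 0.38 1.2 0 1 80 120 [0, 0, 0, 0, 0, 0, 0, 0] [517.0, 374.0, 559.0]
0 0 0.09 1.2 0 1 80 150 [0, 0, 0, 0, 0, 0, 0, 0] [428.0, 285.0, 559.0]
0 0 0.0 2.7 0 1 -40 -40 [0, 0, 0, 0, 0, 0, 0, 0] [821.0, 10.0, 559.0]
0 0 0.0 2.7 0 1 -40 90 [0, 0, 0, 0, 0, 0, 0, 0] [637.0, 406.0, 559.0]
0 0 0.0 2.7 0 1 -40 120 [0, 0, 0, 0, 0, 0, 0, 0] [517.0, 374.0, 559.0]
0 0 0.0 2.7 0 1 -40 150 [0, 0, 0, 0, 0, 0, 0, 0] [428.0, 285.0, 559.0]
0 0 0.0 1.4 0 -1 48.5 90 [0, 0, 0, 0, 0, 0, 0, 0] [637.0, 406.0, 559.0]
0 0 0.0 1.4 0 -1 48.5 120 [0, 0, 0, 0, 0, 0, 0, 0] [517.0, 374.0, 559.0]
0 0 0.0 1.4 0 -1 48.5 150 [0, 0, 0, 0, 0, 0, 0, 0] [428.0, 285.0, 559.0]
128
```

```bash
sed -i 's/^res.sort.*/res=[r for r in res if r[0]==0 and r[-1][1]<260];res.sort(key=lambda r:r[3]-4*r[2])/' s2.py; timeout 100 python3 s2.py
python3 - <<'E'
from h import *
d=load('side');P=cloud(d)
q=np.vstack([cloud(load(n)).reshape(-1,3) for n in('top','side')])
m=(q[:,1]>200)&(q[:,1]<480)&(q[:,0]>330)&(q[:,0]<700)&(q[:,2]>160)
q=q[m]
for x in range(350,700,50): print(x,[(lambda s:'%d/%d'%(s.min(),s.max()) if len(s) else '.')(q[(q[:,0]>=x)&(q[:,0]<x+50)&(q[:,1]>=y)&(q[:,1]<y+50),2]) for y in range(200,480,50)])
E
```

```text
0 0 0.16 1.4 0 -1 -40 -40 [0, 0, 0, 0, 0, 0, 0, 0] [821.0, 10.0, 559.0]
0 0 0.0 2.3 -20 -1 -40 -40 [0, 0, 0, 0, 0, 0, 0, 0] [736.0, -69.0, 545.0]
0 0 0.0 2.6 20 1 0 150 [0, 0, 0, 0, 0, 0, 0, 0] [383.0, 178.0, 545.0]
0 0 0.0 2.7 0 1 -40 -40 [0, 0, 0, 0, 0, 0, 0, 0] [821.0, 10.0, 559.0]
0 0 0.0 3.0 20 1 -40 150 [0, 0, 0, 0, 0, 0, 0, 0] [383.0, 178.0, 545.0]
0 0 0.0 3.2 35 1 0 120 [0, 0, 0, 0, 0, 0, 0, 0] [371.0, 240.0, 516.0]
0 0 0.0 3.4 35 1 0 150 [0, 0, 0, 0, 0, 0, 0, 0] [369.0, 96.0, 516.0]
7
350 ['1065/1099', '.', '.', '.', '.', '.']
400 ['.', '.', '321/351', '335/347', '.', '.']
450 ['.', '291/361', '313/383', '320/380', '.', '.']
500 ['.', '288/416', '317/466', '293/524', '223/448', '163/459']
550 ['.', '410/416', '320/462', '325/543', '236/557', '195/552']
600 ['.', '.', '.', '.', '234/463', '230/538']
650 ['.', '.', '.', '.', '264/662', '230/663']
```

```bash
sed -e 's/^for phi in.*/for phi in(0,-15,15):/' -e 's/^  for yaw0,c in.*/  for yaw0,c in((0,[600,-40,0]),(25,[600,-40,0]),(48.5,[590,-45,0])):/' -e 's/in(yaw0,90,120,150)/in(-15,0,15,30)/' -e 's/^res=\[.*/res=[r for r in res if r[0]<2];res.sort(key=lambda r:r[3]-4*r[2])/' s2.py > s3.py; timeout 100 python3 s3.py
```

```text
1 27 0.0 0.9 0 1 48.5 30 [0, 0, 0, 0, 0, 0, 0, 27] [846.0, 285.0, 559.0]
1 28 0.0 0.9 -15 1 25 15 [0, 0, 0, 0, 0, 0, 0, 28] [884.0, 141.0, 551.0]
1 35 0.0 0.9 -15 1 25 30 [0, 0, 0, 0, 0, 0, 0, 35] [882.0, 206.0, 551.0]
1 34 0.0 1.0 0 1 48.5 15 [0, 0, 0, 0, 2, 0, 0, 32] [870.0, 227.0, 559.0]
1 28 0.0 1.0 -15 1 48.5 15 [0, 0, 0, 0, 0, 0, 0, 28] [884.0, 141.0, 551.0]
1 35 0.0 1.0 -15 1 48.5 30 [0, 0, 0, 0, 0, 0, 0, 35] [882.0, 206.0, 551.0]
1 16 0.0 1.3 0 1 48.5 -15 [0, 0, 0, 0, 0, 0, 0, 16] [870.0, 103.0, 559.0]
1 41 0.0 1.4 0 -1 48.5 0 [0, 0, 0, 0, 0, 0, 0, 41] [878.0, 165.0, 559.0]
1 35 0.0 1.4 0 -1 48.5 15 [0, 0, 0, 0, 2, 0, 0, 33] [870.0, 227.0, 559.0]
1 27 0.0 1.4 0 -1 48.5 30 [0, 0, 0, 0, 0, 0, 0, 27] [846.0, 285.0, 559.0]
1 8 0.0 1.4 -15 1 25 -15 [0, 0, 0, 0, 8, 0, 0, 0] [839.0, 21.0, 551.0]
1 36 0.0 1.5 -15 -1 48.5 15 [0, 0, 0, 0, 0, 0, 0, 36] [884.0, 141.0, 551.0]
1 36 0.0 1.5 -15 -1 48.5 30 [0, 0, 0, 0, 0, 0, 0, 36] [882.0, 206.0, 551.0]
1 16 0.0 1.7 0 -1 25 -15 [0, 0, 0, 0, 0, 0, 0, 16] [870.0, 103.0, 559.0]
44
```

```bash
cat > s4.py <<'E'
from kf import *
import kf
for lipv in([605,152,160.],[615,160,160.]):
 kf.lip=np.array(lipv)
 for c in([590,-45,0],[570,-45,0],[610,-45,0]):
  for yaw0,yaw1 in((48.5,30),(40,30),(48.5,40),(30,30)):
   q=np.array([-.1,.25,0,2.1,0,.8,.5]);o=[];W=way(np.array(c,float),yaw0,0,1,yaw1)[:-1]
   W.append((kf.lip-R.from_euler('ZY',[yaw1,58],degrees=True).apply(hl),grasp_R(yaw1,0,58,1).as_matrix()))
   mm=[]
   for p,M in W:
    q,e,a=ikf(p,M,q);o.append(round(e+2*a,1));mm.append(np.minimum(q-lo,hi-q).min().round(2))
   print(lipv[:2],c[:2],yaw0,yaw1,o,mm)
E
timeout 60 python3 s4.py; python3 - <<'E'
from kin import *
d,w=delta([567.5,-119,120],R.from_euler('xyz',[180,0,48.5],degrees=True))
print(rot([np.pi,0,0]).as_matrix()[:,1])
for yw in (-131.5,48.5): print(yw,R.from_euler('xyz',[180,0,yw],degrees=True).as_matrix()[:,1])
E
```

```text
[605, 152] [590, -45] 48.5 30 [np.float64(0.2), np.float64(0.2), np.float64(0.0), np.float64(0.0), np.float64(0.1), np.float64(0.0), np.float64(0.0), np.float64(0.0)] [np.float64(0.05), np.float64(0.0), np.float64(0.41), np.float64(0.19), np.float64(0.0), np.float64(0.59), np.float64(0.38), np.float64(0.16)]
[605, 152] [590, -45] 40 30 [np.float64(0.3), np.float64(7.3), np.float64(0.0), np.float64(0.0), np.float64(0.0), np.float64(0.0), np.float64(0.0), np.float64(0.0)] [np.float64(0.0), np.float64(0.0), np.float64(0.33), np.float64(0.15), np.float64(0.0), np.float64(0.59), np.float64(0.38), np.float64(0.16)]
[605, 152] [590, -45] 48.5 40 [np.float64(0.2), np.float64(0.2), np.float64(0.0), np.float64(0.0), np.float64(0.0), np.float64(0.0), np.float64(0.0), np.float64(0.0)] [np.float64(0.05), np.float64(0.0), np.float64(0.41), np.float64(0.25), np.float64(0.07), np.float64(0.63), np.float64(0.43), np.float64(0.22)]
[605, 152] [590, -45] 30 30 [np.float64(7.5), np.float64(17.6), np.float64(0.0), np.float64(0.0), np.float64(0.0), np.float64(0.0), np.float64(0.0), np.float64(0.0)] [np.fl
[... 5862 characters left out ...]
float64(0.07), np.float64(0.0), np.float64(0.39), np.float64(0.23), np.float64(0.05), np.float64(0.66), np.float64(0.4), np.float64(0.19)]
[615, 160] [610, -45] 30 30 [np.float64(5.4), np.float64(15.2), np.float64(0.0), np.float64(0.0), np.float64(0.0), np.float64(0.0), np.float64(0.0), np.float64(0.0)] [np.float64(0.0), np.float64(0.0), np.float64(0.23), np.float64(0.1), np.float64(0.0), np.float64(0.62), np.float64(0.36), np.float64(0.13)]
t1.90 units shift [ 2.74 -1.33 -2.27] turn [  4.43   2.4  -16.7 ] width 85.1 F [-0.8  0.2 -0.6]
[ 0.0000000e+00 -1.0000000e+00  1.2246468e-16]
-131.5 [-7.48955721e-01  6.62620048e-01  1.22464680e-16]
48.5 [ 7.48955721e-01 -6.62620048e-01  1.22464680e-16]
```

Request:
send_rows --series '[[40,[0.1,0,0],[0.26,0.14,-0.98]],[40,[0.1,0,0],[0.26,0.14,-0.98]],[40,[0.1,0,0],[0.26,0.14,-0.98]],[40,[0.1,0,0],[0.26,0.14,-0.98]],[40,[0.1,0,0],[0.26,0.14,-0.98]],[40,[0.1,0,0],[0.26,0.14,-0.98]],[40,[0.1,0,0],[0.26,0.14,-0.98]],[40,[0.1,0,0],[0.26,0.14,-0.98]]]'

```text
clock: 2.9
eef_pos: [451.8, -33.8, 256.7]
tool_rot: [2.971, 0.149, 1.615]
force: [0.7, 0.3, -0.3]
width: 40.0
gripper_force: 0.0
```

Request:
send_rows --series '[[40,[0.2,-0.15,-0.2],[0.26,0.14,-0.98]],[40,[0.2,-0.15,-0.2],[0.26,0.14,-0.98]],[40,[0.2,-0.15,-0.2],[0.26,0.14,-0.98]],[40,[0.2,-0.15,-0.2],[0.26,0.14,-0.98]],[40,[0.2,-0.15,-0.2],[0.26,0.14,-0.98]],[40,[0.2,-0.15,-0.2],[0.26,0.14,-0.98]],[40,[0.2,-0.15,-0.2],[0.26,0.14,-0.98]],[40,[0.2,-0.15,-0.2],[0.26,0.14,-0.98]]]'

```text
clock: 3.9
eef_pos: [548.5, -105.9, 160.3]
tool_rot: [3.114, 0.007, 0.94]
force: [-0.1, 0.4, -0.1]
width: 40.0
gripper_force: 0.0
```

```bash
python3 - <<'E'
from kin import *
d=grab('wrist');P=cloud(d);rgb=d['img'].astype(int)
Rt=R.from_euler('xyz',[180,0,48.5],degrees=True)
delta([567.5,-119,120],Rt)
yw=np.radians(48.5);ux=np.array([np.cos(yw),np.sin(yw)]);uy=np.array([-ux[1],ux[0]])
# wall tops in tray coords, from side + wrist
for n in('side','wrist'):
    Q=cloud(load(n)).reshape(-1,3);Q=Q[~np.isnan(Q).any(1)];tx=(Q[:,:2]-[596,-157.5])@ux;ty=(Q[:,:2]-[596,-157.5])@uy
    for a in range(-60,80,20):
        m=(tx>a)&(tx<a+20)&(ty>35)&(ty<60)&(Q[:,2]>12)&(Q[:,2]<60)
        if m.sum(): print(n,a,m.sum(),'ztop',np.percentile(Q[m,2],97).round(),'ty at top',ty[m][Q[m,2]>np.percentile(Q[m,2],85)].mean().round(1))
E
```

```text
t3.95 units shift [ 0.29 -0.18 -0.65] turn [ 0.27  0.2  -1.02] width 39.6 F [ 3.1 -2.2 -1. ]
side -60 42 ztop 49.0 ty at top 45.3
side -40 36 ztop 49.0 ty at top 46.5
side -20 34 ztop 49.0 ty at top 47.4
side 0 40 ztop 48.0 ty at top 47.6
side 20 37 ztop 47.0 ty at top 47.0
side 40 34 ztop 42.0 ty at top 47.0
side 60 24 ztop 34.0 ty at top 47.6
wrist -60 454 ztop 47.0 ty at top 44.0
wrist -40 243 ztop 48.0 ty at top 46.2
wrist -20 310 ztop 47.0 ty at top 46.4
wrist 0 256 ztop 47.0 ty at top 46.6
wrist 20 329 ztop 47.0 ty at top 46.4
wrist 40 231 ztop 41.0 ty at top 46.6
wrist 60 214 ztop 34.0 ty at top 46.6
```

Request:
send_rows --series '[[40,[0.15,-0.09,-0.2],[0.26,0.2,-0.9]],[40,[0.14,-0.09,-0.2],[0,0,0]],[40,[0,0,-0.25],[0,0,0]],[40,[0,0,-0.5],[0,0,0]],[40,[0,0,-0.5],[0,0,0]],[40,[0,0,-0.3],[0,0,0]],[40,[0,0,0],[0,0,0]],[5,[0,0,0],[0,0,0]]]'

```text
clock: 4.95
eef_pos: [565.8, -117.7, 44.5]
tool_rot: [3.139, 0.0, 0.863]
force: [0.1, -0.7, -0.5]
width: 22.8
gripper_force: 0.0
```

Request:
send_rows --series '[[0,[0,0,0],[0,0,0]],[0,[0,0,0],[0,0,0]],[0,[0,0,0],[0,0,0]],[0,[0,0,0],[0,0,0]]]'

```text
clock: 5.45
eef_pos: [566.4, -118.0, 45.0]
tool_rot: [3.138, -0.001, 0.862]
force: [0.6, -0.4, 6.4]
width: 0.5
gripper_force: 42.1
```

Request:
send_rows --series '[[0,[-0.05,0.2,0],[0,0,0]],[0,[-0.05,0.3,0],[0,0,0]],[0,[-0.05,0.3,0],[0,0,0]],[0,[-0.05,0.3,0],[0,0,0]],[0,[-0.05,0.3,0],[0,0,0]],[0,[-0.05,0.3,0],[0,0,0]],[0,[-0.05,0.3,0],[0,0,0]],[0,[0,0,0],[0,0,0]]]'

```text
clock: 6.45
eef_pos: [545.4, 3.7, 45.0]
tool_rot: [3.139, -0.001, 0.864]
force: [0.7, 0.4, 7.6]
width: 0.6
gripper_force: 42.5
```

```bash
python3 - <<'E'
from h import *
d=grab('side');cv2.imwrite('pics/s2.png',cv2.cvtColor(d['img'],cv2.COLOR_RGB2BGR));s=sensors.read_state();print(s['eef_pos'],s['width'],s['gripper_force'],s['force'])
E
```

```text
[545.41256195   3.71275461  45.03701339] 0.9815030799777391 42.55631446838379 [1.51147236 1.67403358 7.81390755]
```

View pics/s2.png

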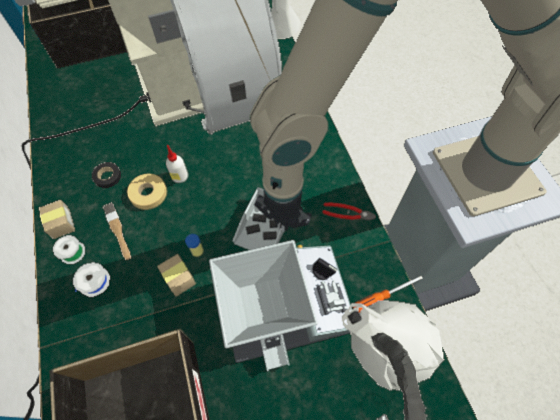

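The tray, at about (260,225), followed the gripper and is now clear of the machine. Next I'll release it and regrasp by the handle.

Request:
send_rows --series '[[30,[0,0,0],[0,0,0]],[30,[0,0,0],[0,0,0]],[30,[0,0,0.2],[0,0,0]],[30,[0,0,0.6],[0,0,0]],[30,[0,0,0.9],[0,0,0]],[50,[-0.4,-0.3,0.7],[0,0,0]],[50,[-0.4,-0.3,0.3],[0,0,0.5]],[50,[-0.4,-0.3,0.1],[0,0,1]]]'

```text
clock: 7.5
eef_pos: [472.1, -52.4, 213.8]
tool_rot: [3.138, -0.001, 0.996]
force: [0.2, -0.6, -1.1]
width: 49.9
gripper_force: 0.0
```

```bash
python3 - <<'E'
from kin import *
d=grab('side');P=cloud(d);rgb=d['img'].astype(int)
g=(rgb.max(-1)-rgb.min(-1)<25)&(rgb.min(-1)>90)
m=(np.abs(P-[585,-25,30])<[95,95,22]).all(-1)&g&~((P[...,1]>60)&(P[...,0]>500));q=P[m];print('tray',len(q),cv2.minAreaRect(q[:,:2].astype(np.float32)))
m=(np.abs(P-[526,-91,75])<[45,45,30]).all(-1)&(rgb.max(-1)<80)&(P[...,2]>50);q=P[m];print('handle',len(q),q.mean(0).round(1),q.min(0).round(),q.max(0).round())
H=np.array([525,-91,72.])
Rg=grasp_R(48.5,0);delta(H-90*Rg.as_matrix()[:,2],Rg)
from kf import *
qq=sensors.read_state()['qpos']
for k in(90,0): qq,e,a=ikf(H-k*Rg.as_matrix()[:,2],Rg.as_matrix(),qq);print(qq.round(2),e.round(1),a.round(1))
E
```

```text
tray 1006 ((578.230224609375, -24.879470825195312), (148.42466735839844, 95.88265228271484), 49.87078094482422)
handle 284 [522.8 -88.5  74.4] [ 502. -108.   50.] [543. -70.  95.]
t7.55 units shift [ 0.53 -1.07 -1.  ] turn [ 0.78 -5.39 16.03] width 49.7 F [-5.  -2.8 -0.2]
[ 1.    0.75 -0.85  2.1   0.41  0.34  0.82] 0.1 0.0
[ 0.88  0.92 -0.8   2.11  1.04  0.23  0.2 ] 0.0 0.1
```

Request:
send_rows --series '[[50,[0,-0.07,0],[0.05,-0.33,0.98]],[50,[0,-0.07,0],[0.05,-0.33,0.98]],[50,[0,-0.07,0],[0.05,-0.33,0.98]],[50,[0,-0.07,0],[0.05,-0.33,0.98]],[50,[0,-0.07,0],[0.05,-0.33,0.98]],[50,[0,-0.07,0],[0.05,-0.33,0.98]],[50,[0,-0.07,0],[0.05,-0.33,0.98]],[50,[0,-0.07,0],[0.05,-0.33,0.98]]]'

```text
clock: 8.55
eef_pos: [472.0, -85.4, 212.2]
tool_rot: [2.927, -0.084, 1.692]
force: [-0.3, -0.3, 0.2]
width: 50.3
gripper_force: 0.0
```

Request:
send_rows --series '[[50,[0,-0.07,0],[0.05,-0.33,0.98]],[50,[0,-0.07,0],[0.05,-0.33,0.98]],[50,[0,-0.07,0],[0.05,-0.33,0.98]],[50,[0,-0.07,0],[0.05,-0.33,0.98]],[50,[0,-0.07,0],[0.05,-0.33,0.98]],[50,[0,-0.07,0],[0.05,-0.33,0.98]],[50,[0,-0.07,0],[0.05,-0.33,0.98]],[50,[0,-0.07,0],[0.05,-0.33,0.98]]]'

```text
clock: 9.55
eef_pos: [471.9, -119.4, 212.0]
tool_rot: [2.711, -0.012, 2.389]
force: [0.1, 0.5, -0.4]
width: 50.1
gripper_force: 0.0
```

```bash
python3 - <<'E'
from kin import *
d=grab('wrist');cv2.imwrite('pics/w2.png',cv2.cvtColor(d['img'],cv2.COLOR_RGB2BGR));P=cloud(d);rgb=d['img'].astype(int)
m=(np.abs(P-[523,-88,75])<[45,45,30]).all(-1)&(rgb.max(-1)<90)&(P[...,2]>52);q=P[m];print('handle',len(q),q.mean(0).round(1) if len(q) else 0)
H=np.array([523,-88,72.]);Rg=grasp_R(49.5,0)
for k in(90,0): delta(H-k*Rg.as_matrix()[:,2],Rg)
L={l['t']:l for l in map(json.loads,open('log.jsonl'))}.values()
M=np.vstack([rows(l['q']) for l in L]);b=np.hstack([l['p'] for l in L])
print(np.linalg.lstsq(M,b,rcond=None)[0].round(1)); s=sensors.read_state();print(s['qpos'].round(2))
E
```

```text
handle 1001 [513.4 -96.1  84.6]
t9.60 units shift [ 0.44  0.07 -0.97] turn [-0.04 -0.15  0.52] width 50.0 F [ 0.7 -2.1 -1.1]
t9.60 units shift [ 0.85  0.55 -2.32] turn [-0.04 -0.15  0.52] width 50.0 F [ 0.7 -2.1 -1.1]
[330.2 569.2 376.7 340.9 -27. ]
[ 1.06  0.57 -0.85  2.13  0.05  0.43  1.1 ]
```

View pics/w2.png

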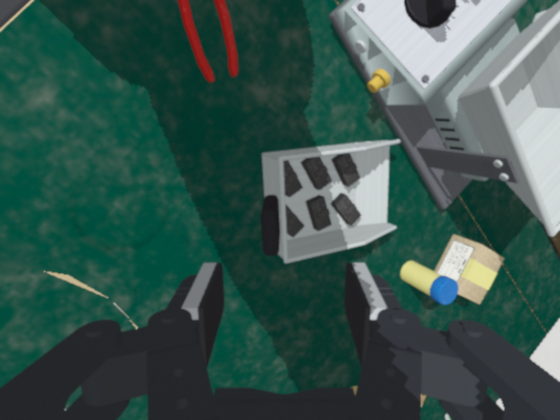

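Request:
send_rows --series '[[50,[0.22,0.03,-0.4],[0,-0.08,0.25]],[50,[0.22,0.04,-0.5],[0,-0.07,0.25]],[50,[0,0,-0.07],[0,0,0]],[50,[0.1,0.12,-0.34],[0,0,0]],[50,[0.1,0.12,-0.34],[0,0,0]],[50,[0.1,0.12,-0.34],[0,0,0]],[50,[0.1,0.12,-0.33],[0,0,0]],[50,[0,0,0],[0,0,0]]]'

```text
clock: 10.6
eef_pos: [518.9, -88.2, 78.4]
tool_rot: [2.707, -0.007, 2.433]
force: [-0.9, 0.7, 0.3]
width: 49.9
gripper_force: 0.0
```

```bash
python3 - <<'E'
from kin import *
d=grab('wrist');cv2.imwrite('pics/w3.png',cv2.cvtColor(d['img'],cv2.COLOR_RGB2BGR))
H=np.array([523,-88,72.]);Rg=grasp_R(49.5,0);delta(H,Rg);s=sensors.read_state();print(s['qpos'].round(2))
b=grab('side');P=cloud(b);print('side pixel of TCP',proj(b,H).round())
E
```

```text
t10.65 units shift [ 0.06  0.01 -0.12] turn [-0.03 -0.06  0.03] width 50.2 F [ 0.6 -0.7  1.1]
[ 0.9   0.88 -0.82  2.14  0.94  0.24  0.3 ]
side pixel of TCP [[279. 182.]]
```

View pics/w3.png

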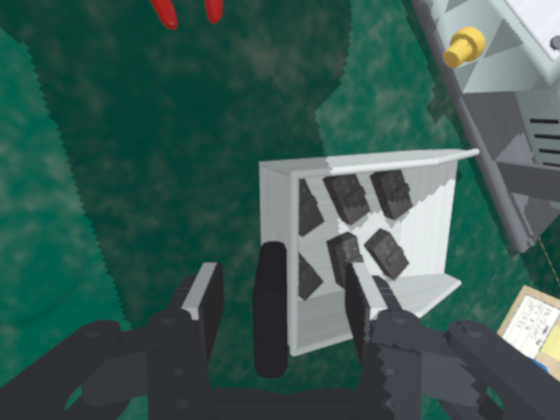

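The handle, at columns 255–285, lies between the fingers at 215 and 350. I'll close on it and lift.

Request:
send_rows --series '[[50,[0.04,0,-0.1],[0,0,0]],[5,[0,0,0],[0,0,0]],[5,[0,0,0],[0,0,0]],[5,[0,0,0],[0,0,0]],[5,[0,0,0],[0,0,0]],[5,[0,0,0],[0,0,0]]]'

```text
clock: 11.45
eef_pos: [521.8, -88.7, 72.4]
tool_rot: [2.706, -0.006, 2.432]
force: [-0.9, -0.1, -2.0]
width: 11.3
gripper_force: 59.2
```

Request:
send_rows --series '[[5,[0,0,0.2],[0,0,0]],[5,[0,0,0.3],[0,0,0]],[5,[0,0,0.4],[0,0,0]],[5,[0,0,0.5],[0,0,0]],[5,[0,0,0.5],[0,0,0]],[5,[0,0,0.5],[0,0,0]],[5,[0,0,0.4],[0,0,0]],[5,[0,0,0.2],[0,0,0]]]'

```text
clock: 12.45
eef_pos: [521.9, -88.3, 253.4]
tool_rot: [2.706, -0.005, 2.433]
force: [0.2, -0.4, -3.9]
width: 11.0
gripper_force: 59.0
```

```bash
python3 - <<'E'
from kin import *
from kf import ikf
p,r,s=pose();print(p,s['tool_rot'],s['qpos'].round(2),s['width'],s['force'])
# grasp transform at rest assumed: TCP~handle point. Plan from measured pose
hl=np.array([150.4,0,-57.5]);lip=np.array([612,140,165.])
q=s['qpos']
for yaw,th,up in((49.5,0,15),(47,0,15),(47,30,0),(47,45,0),(47,58,0),(40,58,0)):
    T=R.from_euler('ZY',[yaw,th],degrees=True);h=lip+[0,0,up]-T.apply(hl);G=grasp_R(yaw,0,th)
    q,e,a=ikf(h,G.as_matrix(),q);print(yaw,th,h.round(),q.round(2),e.round(1),a.round(1))
    if th in(0,58): delta(h,G)
d=grab('side')
P=cloud(d);rgb=d['img'].astype(int);g=(rgb.max(-1)-rgb.min(-1)<25)&(rgb.min(-1)>90)
m=(np.abs(P-[580,-25,225])<[110,110,60]).all(-1)&g&(P[...,2]>165);qq=P[m]
yw=np.radians(49.5);tx=(qq[:,:2]-p[:2])@[np.cos(yw),np.sin(yw)]
for a in range(0,170,15):
    k=(tx>a)&(tx<a+15)
    if k.sum()>5: print(a,k.sum(),np.percentile(qq[k,2]-p[2],[3,50,97]).round())
E
```

```text
[521.87173732 -88.27133921 253.42506531] [ 2.70572772 -0.00462317  2.43304428] [ 1.14  0.7  -1.23  2.    0.51  0.64  0.58] 11.03981747058108 [ 0.1802385  -0.39964832 -3.8559244 ]
49.5 0 [514.  26. 238.] [ 0.86  0.65 -1.11  2.1   0.63  0.45  0.27] 0.0 0.0
t12.45 units shift [-0.13  1.9  -0.27] turn [-0.03 -0.05  0.02] width 11.0 F [ 0.2 -0.4 -3.9]
47 0 [509.  30. 238.] [ 0.84  0.61 -1.08  2.13  0.63  0.41  0.21] 0.0 0.0
t12.45 units shift [-0.21  1.97 -0.27] turn [-0.03 -0.05 -0.48] width 11.0 F [ 0.2 -0.4 -3.9]
47 30 [543.  66. 290.] [ 0.35  0.64 -0.93  1.65  0.57  1.22  0.09] 0.0 0.0
47 45 [567.  92. 312.] [ 0.11  0.76 -0.83  1.36  0.58  1.61  0.07] 0.0 0.0
47 58 [591. 117. 323.] [-0.08  0.9  -0.73  1.08  0.62  1.93  0.1 ] 0.0 0.0
t12.45 units shift [1.15 3.43 1.16] turn [-8.67  7.69 -0.41] width 11.0 F [ 0.2 -0.4 -3.9]
40 58 [588. 120. 323.] [-0.07  0.91 -0.72  1.05  0.56  1.94  0.01] 0.0 0.0
t12.45 units shift [1.11 3.47 1.16] turn [-8.19  8.21 -1.69] width 11.0 F [ 0.2 -0.4 -3.9]
0 53 [-27.   5.  22.]
15 661 [-70. -43. -11.]
30 158 [-71. -57. -25.]
45 244 [-72. -68. -25.]
60 210 [-71. -60. -25.]
75 219 [-71. -63. -25.]
90 274 [-71. -67. -25.]
105 209 [-71. -59. -26.]
120 335 [-71. -68. -33.]
135 339 [-68. -65. -38.]
150 301 [-64. -61. -42.]
```

Request:
send_rows --series '[[5,[-0.02,0.2,0],[0,0,0]],[5,[-0.02,0.3,0],[0,0,0]],[5,[-0.02,0.3,0],[0,0,0]],[5,[-0.02,0.3,0],[0,0,0]],[5,[-0.02,0.3,-0.05],[0,0,0]],[5,[-0.02,0.3,-0.05],[0,0,0]],[5,[0,0.2,-0.05],[0,0,0]],[5,[0,0,0],[0,0,0]]]'

```text
clock: 13.5
eef_pos: [514.4, 27.0, 243.5]
tool_rot: [2.706, -0.005, 2.435]
force: [-0.4, -1.0, -3.5]
width: 11.2
gripper_force: 59.0
```

Request:
send_rows --series '[[5,[0.07,0.08,0.21],[-0.75,0.66,0]],[5,[0.07,0.08,0.21],[-0.75,0.66,0]],[5,[0.09,0.1,0.19],[-0.75,0.66,0]],[5,[0.09,0.1,0.19],[-0.75,0.66,0]]]'

```text
clock: 14.0
eef_pos: [534.6, 46.6, 292.1]
tool_rot: [3.056, -0.009, 2.428]
force: [1.1, 0.3, -3.2]
width: 11.5
gripper_force: 59.5
```

```bash
python3 - <<'E'
from kin import *
lip=np.array([612,140,165.]);hl=np.array([150.4,0,-57.5])
T=R.from_euler('ZY',[49,20],degrees=True);delta(lip-T.apply(hl),grasp_R(49,0,20));p,r,s=pose()
Tt=r*grasp_R(0,0,0).inv();print('lip',p+Tt.apply(hl),Tt.as_euler('ZYX',degrees=True),s['qpos'].round(2))
E
```

```text
t14.00 units shift [-0.04  0.03 -0.36] turn [-0.05 -0.1  -0.02] width 11.5 F [ 1.1  0.3 -3.2]
lip [613.35935294 139.01308991 186.30150484] [49.29897043 20.14550829  0.54697992] [ 0.56  0.56 -1.01  1.81  0.5   1.    0.23]
```

Request:
send_rows --series '[[5,[0.11,0.125,0.1],[-0.75,0.66,0]],[5,[0.11,0.125,0.1],[-0.75,0.66,0]],[5,[0.13,0.145,0.07],[-0.75,0.66,0]],[5,[0.13,0.145,0.07],[-0.75,0.66,0]],[5,[0.14,0.16,0.05],[-0.75,0.66,0]],[5,[0.14,0.16,0.05],[-0.75,0.66,0]],[5,[0.12,0.135,0.05],[-0.6,0.53,0]],[5,[0.12,0.135,0.05],[-0.6,0.53,0]]]'

```text
clock: 15.0
eef_pos: [595.1, 115.5, 323.1]
tool_rot: [-2.567, -0.014, 2.421]
force: [0.4, -0.1, -2.3]
width: 11.0
gripper_force: 59.8
```

Request:
send_rows --series '[[5,[0,0,0],[0,0,0]],[5,[0,0,0],[0,0,0]],[5,[0,0,0],[0,0,0]]]'

```text
clock: 15.38
eef_pos: [594.1, 113.9, 324.4]
tool_rot: [-2.567, -0.013, 2.42]
force: [-0.2, -0.5, -1.9]
width: 11.2
gripper_force: 59.8
```

```bash
python3 - <<'E'
from kin import *
hl=np.array([150.4,0,-57.5])
d=grab('side');w=grab('wrist')
p,r,s=pose()
Tt=r*grasp_R(0,0,0).inv();print('lip',p+Tt.apply(hl),Tt.as_euler('ZYX',degrees=True),s['qpos'].round(2),s['force'])
a=cv2.resize(d['img'][180:380,160:420],(400,308));b=cv2.resize(w['img'],(400,300))
cv2.imwrite('pics/pour.png',cv2.cvtColor(np.hstack([a[:300],b]),cv2.COLOR_RGB2BGR))
E
```

```text
lip [613.00376312 138.71285598 166.56119849] [49.87683959 57.94268534  1.39929209] [-0.06  0.87 -0.74  1.11  0.62  1.92  0.14] [-0.2243952   0.68318901 -3.15072496]
```

View pics/pour.png

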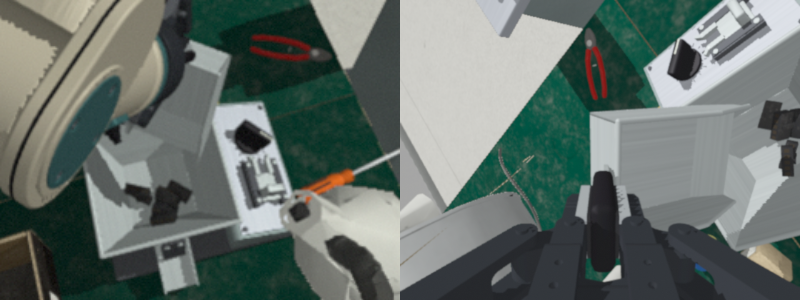

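The housings are in the hopper and the tray looks empty. Now I'll tilt it back and put it down.

Request:
send_rows --series '[[5,[-0.12,-0.135,0],[0.6,-0.53,0]],[5,[-0.12,-0.135,0],[0.6,-0.53,0]],[5,[-0.14,-0.16,0],[0.75,-0.66,0]],[5,[-0.14,-0.16,0],[0.75,-0.66,0]],[5,[-0.13,-0.145,-0.07],[0.75,-0.66,0]],[5,[-0.13,-0.145,-0.07],[0.75,-0.66,0]],[5,[-0.11,-0.2,-0.1],[0.75,-0.66,0]],[5,[-0.11,-0.2,-0.1],[0.75,-0.66,0]]]'

```text
clock: 16.48
eef_pos: [533.1, 36.8, 303.8]
tool_rot: [3.053, -0.008, 2.429]
force: [0.3, -0.4, -2.0]
width: 11.5
gripper_force: 59.7
```

Request:
send_rows --series '[[5,[-0.09,-0.3,-0.15],[0.75,-0.66,0]],[5,[-0.09,-0.3,-0.15],[0.75,-0.66,0]],[5,[-0.07,-0.35,-0.15],[0.75,-0.66,0]],[5,[-0.07,-0.35,-0.15],[0.75,-0.66,0]],[5,[0,-0.3,0],[0,0,0]],[5,[0,-0.3,0],[0,0,0]],[5,[0,-0.2,0],[0,0,0]],[5,[0,0,0],[0,0,0]]]'

```text
clock: 17.48
eef_pos: [514.4, -89.0, 267.4]
tool_rot: [2.707, -0.006, 2.43]
force: [0.1, 0.5, -2.7]
width: 11.6
gripper_force: 59.8
```

```bash
python3 - <<'E'
from kin import *
delta([521.8,-88.7,73],rot([2.706,-.006,2.432]));p,r,s=pose();print(p)
from h import *
d=grab('side');P=cloud(d);m=(np.abs(P-[638,165,85])<[78,78,45]).all(-1)&(d['img'].max(-1)<75);print(m.sum(),P[m].mean(0) if m.any() else '')
a=cv2.resize(d['img'][225:365,195:375],None,fx=3.3,fy=3.3,interpolation=cv2.INTER_CUBIC)
cv2.imwrite('pics/hop.png',cv2.cvtColor(a,cv2.COLOR_RGB2BGR))
E
```

```text
t17.48 units shift [ 0.12  0.   -3.24] turn [ 0.01 -0.    0.02] width 11.6 F [ 0.1  0.5 -2.7]
[514.43786787 -88.97408383 267.39945705]
604 [639.30738304 188.06648407  73.7441496 ]
```

View pics/hop.png

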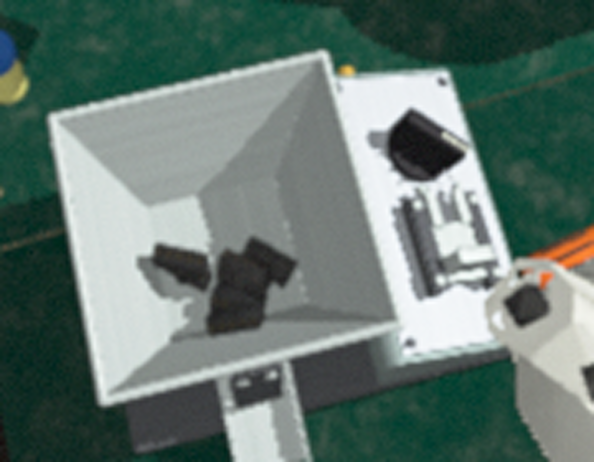

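The hopper holds the pile of housings, at about (225,285) in this crop, and none are visible outside it. Next I'll set the tray down.

Request:
send_rows --series '[[5,[0.04,0,-0.5],[0,0,0]],[5,[0.04,0,-0.6],[0,0,0]],[5,[0.04,0,-0.6],[0,0,0]],[5,[0,0,-0.6],[0,0,0]],[5,[0,0,-0.5],[0,0,0]],[5,[0,0,-0.25],[0,0,0]],[5,[0,0,-0.15],[0,0,0]],[5,[0,0,0],[0,0,0]]]'

```text
clock: 18.52
eef_pos: [521.8, -86.8, 75.2]
tool_rot: [2.706, -0.007, 2.434]
force: [0.9, -0.3, -2.3]
width: 11.2
gripper_force: 59.9
```

Request:
send_rows --series '[[5,[0,0,-0.04],[0,0,0]],[5,[0,0,0],[0,0,0]],[20,[0,0,0],[0,0,0]],[35,[0,0,0],[0,0,0]],[40,[0,0,0],[0,0,0]],[40,[-0.05,-0.06,0.17],[0,0,0]],[40,[-0.14,-0.16,0.45],[0,0,0]],[40,[-0.14,-0.16,0.45],[0,0,0]]]'

```text
clock: 19.52
eef_pos: [501.9, -110.6, 138.1]
tool_rot: [2.705, -0.006, 2.433]
force: [1.3, -0.3, 0.0]
width: 39.8
gripper_force: 0.0
```

```bash
cat > knob.py <<'E'
from kin import *
from kf import ikf
np.set_printoptions(suppress=True,linewidth=150)
fy=np.radians(-3.7);F=R.from_euler('z',fy)
N=F.apply([-np.sin(np.radians(23)),0,np.cos(np.radians(23))]);u=F.apply([-np.cos(np.radians(23)),0,-np.sin(np.radians(23))]);v=F.apply([0,1,0])
top=np.array([491,139.4,82.8]);K=top-4.5*N
def toolR(ang): # tool y perpendicular to the bar
    b=np.cos(ang)*u+np.sin(ang)*v; y=np.cross(b,-N)*-1; z=-N
    y=y*(1 if y[0]>0 else -1)
    return R.from_matrix(np.c_[np.cross(y,z),y,z])
E
python3 - <<'E'
from knob import *
s=sensors.read_state();q=s['qpos'];print(q.round(2),N,K)
R0=toolR(.724)
d=grab('top');P=cloud(d);rgb=d['img'].astype(int)
P2=cloud(grab('side'));g=((P2-K)@N)+27
vv,uu=np.mgrid[0:420,0:560];m=(np.linalg.norm(P2-top,axis=-1)<30)&(g>28)&(g<36);qq=P2[m];e=np.linalg.svd(qq-qq.mean(0))[2][0];e*=np.sign(e[1]);print(len(qq),qq.mean(0),'ang',np.arctan2(e@v,e@u))
for p,A in((K+70*N,R0),(K,R0),(K,toolR(1.571)),(K+90*N,toolR(1.571))):
    q,er,a=ikf(p,A.as_matrix(),q);print(q.round(2),er.round(1),a.round(1))
delta(K+70*N,R0);print('then',(-70*N/60).round(2))
# tray check
g2=(rgb.max(-1)-rgb.min(-1)<25)&(rgb.min(-1)>90)
Q=P2;rg=load('side')['img'].astype(int);m=(np.abs(Q-[580,-28,26])<[90,90,24]).all(-1)&(rg.max(-1)-rg.min(-1)<25)&(rg.min(-1)>90)&(Q[...,1]<60);print('tray z range',np.percentile(Q[m,2],[1,99]),cv2.minAreaRect(Q[m][:,:2].astype(np.float32)))
E
```

```text
[ 1.09  0.86 -1.06  2.13  0.84  0.44  0.4 ] [-0.3899167   0.02521478  0.92050485] [492.75462513 139.28653348  78.65772816]
113 [491.20893595 139.49121797  82.75017634] ang 0.7263804708026659
[ 0.23  0.84 -1.16  2.35  1.65  1.   -1.31] 0.0 0.0
[ 0.2   1.   -1.07  2.32  1.83  1.05 -1.38] 0.0 0.0
[ 0.24  1.06 -1.17  2.32  1.82  1.15 -2.2 ] 0.0 0.0
[ 0.26  0.84 -1.25  2.35  1.59  1.05 -2.13] 0.0 0.0
t19.62 units shift [-0.62  4.22  0.07] turn [-3.73 -1.17 -1.62] width 39.7 F [-0.3  0.3 -0.4]
then [ 0.45 -0.03 -1.07]
tray z range [ 2.07234362 47.95602253] ((579.2484130859375, -30.851287841796875), (139.3470001220703, 143.8919219970703), 74.50006866455078)
```

Request:
send_rows --series '[[40,[-0.08,0.2,0.5],[-0.2,-0.1,-0.2]],[40,[-0.08,0.4,0.4],[-0.5,-0.15,-0.2]],[40,[-0.08,0.6,0],[-0.5,-0.15,-0.2]],[40,[-0.08,0.6,0],[-0.5,-0.15,-0.2]],[40,[-0.08,0.6,0],[-0.5,-0.15,-0.2]],[40,[-0.08,0.6,0],[-0.5,-0.15,-0.2]],[40,[-0.07,0.6,-0.2],[-0.5,-0.15,-0.2]],[40,[-0.07,0.55,-0.4],[-0.5,-0.15,-0.2]]]'

```text
clock: 20.62
eef_pos: [468.5, 113.8, 155.7]
tool_rot: [2.862, 0.266, 2.323]
force: [-0.2, -1.4, -0.4]
width: 40.0
gripper_force: 0.0
```

```bash
python3 - <<'E'
from knob import *
delta(K+70*N,toolR(.724));delta(K+.5*N,toolR(.724));p,r,s=pose();print(s['qpos'].round(2))
w=grab('wrist');P=cloud(w);g=((P-K)@N)+27;m=(np.linalg.norm(P-top,axis=-1)<32)&(g>27)&(g<37);qq=P[m];c=qq.mean(0);e=np.linalg.svd(qq-c)[2][0];e*=np.sign(e[1]);x=(qq-c)@e;print(len(qq),c+e*(x.min()+x.max())/2,np.median(g[m]),'ang',np.arctan2(e@v,e@u),np.ptp(x),'perp range',np.percentile((qq-c)@np.cross(N,e),[2,98]))
E
```

```text
t20.62 units shift [-0.05  0.45 -0.21] turn [-0.3  -0.2  -0.15] width 40.0 F [-0.2 -1.4 -0.4]
t20.62 units shift [ 0.4   0.43 -1.28] turn [-0.3  -0.2  -0.15] width 40.0 F [-0.2 -1.4 -0.4]
[ 0.05  0.54 -0.62  2.38  1.7   0.46 -1.29]
1687 [488.49537018 136.16504101  81.74401694] 31.561427300037124 ang 0.721477461100857 46.3681642571957 perp range [-5.84508996  5.49884409]
```

Request:
send_rows --series '[[40,[-0.05,0.4,-0.21],[-0.3,-0.2,-0.15]],[40,[0,0,0],[0,0,0]],[40,[0,0,0],[0,0,0]]]'

```text
clock: 21.05
eef_pos: [464.6, 135.8, 142.3]
tool_rot: [2.871, 0.293, 2.313]
force: [1.1, -1.0, -0.7]
width: 39.9
gripper_force: 0.0
```

```bash
cat > meas.py <<'E'
from knob import *
w=grab('wrist');P=cloud(w);g=((P-K)@N)+27;m=(np.linalg.norm(P-top,axis=-1)<32)&(g>27)&(g<37);qq=P[m];c=qq.mean(0);e=np.linalg.svd(qq-c)[2][0];e*=np.sign(e[1]);x=(qq-c)@e;print(len(qq),c+e*(x.min()+x.max())/2,np.median(g[m]),'ang',np.arctan2(e@v,e@u),np.ptp(x))
T=K-27*N+ 80*v+25*N
m=(np.abs((P-T)@v)<14)&(np.abs((P-T)@u)<22)&(g>26)&(g<36);qq=P[m];
if len(qq)>10: print('tab top',len(qq),np.median(qq,0),'rel knob along v',np.percentile((qq-K)@v,[3,50,97]).round(1),'along u',np.percentile((qq-K)@u,[3,50,97]).round(1))
E
python3 meas.py; python3 - <<'E'
from knob import *
delta(K,toolR(.724))
E
```

```text
1735 [488.32264381 136.57213661  81.67942709] 31.58968087151193 ang 0.7208592084614769 45.900002258589964
tab top 1107 [492.97124449 214.48649348  80.78303156] rel knob along v [70.6 75.1 80.2] along u [-9.4  3.4 14.8]
t21.10 units shift [ 0.46  0.07 -1.06] turn [-0.01 -0.05  0.02] width 39.9 F [ 0.  -0.2 -0.3]
```

Request:
send_rows --series '[[34,[0.15,0.015,-0.36],[0,0,0]],[34,[0.145,0.015,-0.35],[0,0,0]],[34,[0.14,0.015,-0.34],[0,-0.05,0]],[34,[0,0,0],[0,0,0]],[5,[0,0,0],[0,0,0]],[5,[0,0,0],[0,0,0]],[5,[0,0,0],[0,0,0]],[5,[0,0,0],[0,0,0]]]'

```text
clock: 22.1
eef_pos: [490.6, 138.1, 80.3]
tool_rot: [2.867, 0.298, 2.311]
force: [-3.5, -3.7, 7.2]
width: 10.8
gripper_force: 61.5
```

```bash
python3 - <<'E'
from knob import *
p,r,s=pose();print(p,s['force'],s['torque'],s['qpos'].round(2),((p-K)@N).round(1))
for n in(1.571,): 
    w=(toolR(n)*r.inv()).as_rotvec(degrees=True)/5;print(w, -N*(n-.724)*180/np.pi/5)
E
```

```text
[490.5816334  138.10180663  80.34784848] [-3.49679727 -3.74691348  7.24617171] [-0.58701905  0.59249172 -0.28218726] [-0.02  0.77 -0.65  2.36  1.95  0.68 -1.57] 2.4
[ 3.79189971 -0.23400287 -8.92349052] [ 3.78449443 -0.24473228 -8.93433271]
```

Request:
send_rows --series '[[5,[0,0,0],[0.38,-0.024,-0.893]],[5,[0,0,0],[0.38,-0.024,-0.893]],[5,[0,0,0],[0.38,-0.024,-0.893]],[5,[0,0,0],[0.38,-0.024,-0.893]],[5,[0,0,0],[0.38,-0.024,-0.893]],[5,[0,0,0],[0.38,-0.024,-0.893]],[5,[0,0,0],[0.38,-0.024,-0.893]],[5,[0,0,0],[0.38,-0.024,-0.893]]]'

```text
clock: 23.1
eef_pos: [490.8, 138.2, 80.5]
tool_rot: [2.742, 0.065, 1.659]
force: [-3.6, -4.3, 7.0]
width: 10.5
gripper_force: 61.6
```

Request:
send_rows --series '[[5,[0,0,0],[0.38,-0.024,-0.893]],[5,[0,0,0],[0.38,-0.024,-0.893]],[5,[0,0,0],[0,0,0]],[5,[0,0,0],[0,0,0]]]'

```text
clock: 23.6
eef_pos: [490.9, 138.2, 80.5]
tool_rot: [2.737, -0.001, 1.506]
force: [-4.5, -3.8, 8.1]
width: 10.5
gripper_force: 61.7
```

```bash
python3 - <<'E'
from knob import *
p,r,s=pose();print(p,s['force'],s['torque'],s['qpos'].round(2),'resid',((toolR(1.571)*r.inv()).as_rotvec(degrees=True)).round(2))
y=r.as_matrix()[:,1];print('perp ang', np.degrees(np.arctan2(y@v,-(y@u))))
E
```

```text
[490.86231706 138.21881057  80.48500314] [-4.46413498 -3.76854476  8.08884849] [-0.63208423  0.47080977 -0.37349149] [ 0.08  0.83 -0.82  2.35  1.89  0.8  -2.33] resid [-0.02  0.17  0.03]
perp ang -0.04855654088566078
```

Request:
send_rows --series '[[25,[0,0,0],[0,0,0]],[34,[0,0,0],[0,0,0]],[34,[-0.08,0,0.18],[0,0,0]],[34,[-0.16,0.01,0.37],[0,0,0]],[34,[-0.16,0.01,0.37],[0,0,0]],[34,[-0.16,0.3,0.37],[0,0,0]],[34,[0,0.3,0.1],[0,0,0]],[34,[0,0,0],[0,0,0]]]'

```text
clock: 24.6
eef_pos: [457.5, 178.2, 164.3]
tool_rot: [2.737, -0.004, 1.509]
force: [-0.2, -0.5, 0.1]
width: 34.1
gripper_force: 0.0
```

```bash
python3 meas.py; python3 - <<'E'
from knob import *
P=cloud(grab('side'));g=((P-K)@N)+27
m=(np.linalg.norm(P-top,axis=-1)<32)&(g>28)&(g<36);qq=P[m]
if len(qq)>20:
    c=qq.mean(0);e=np.linalg.svd(qq-c)[2][0];e*=np.sign(e[1]);x=(qq-c)@e;print('side',len(qq),c,'ang',np.arctan2(e@v,e@u),np.ptp(x))
p,r,s=pose();print(p,s['qpos'].round(2))
w=load('wrist');cv2.imwrite('pics/k.png',cv2.cvtColor(w['img'],cv2.COLOR_RGB2BGR))
E
```

```text
1243 [488.57404489 137.14278881  81.56104039] 31.448621392406572 ang 1.5711671224825656 46.44802382185529
tab top 794 [493.85380841 215.56018892  80.93781585] rel knob along v [71.2 76.2 80.6] along u [-9.5  2.6 14.7]
side 112 [491.34815949 139.73430015  82.84892558] ang 1.577990141034566 45.509932126593895
[457.06199209 175.77264236 162.88913541] [ 0.02  0.61 -0.87  2.34  1.55  0.72 -2.16]
```

View pics/k.png

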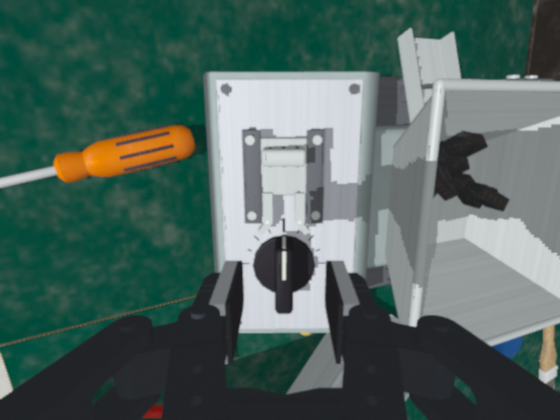

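The pointer line at (284,235) in the image is on the long set mark, and the measured angle is 1.571. The slide is open with its tab at (284,155), and the fork is aligned with the bar. I'll check lamp clearance before pushing the slide.

```bash
python3 - <<'E'
from knob import *
Q=np.vstack([cloud(grab(n)).reshape(-1,3) for n in('top','side')]);Q=Q[~np.isnan(Q).any(1)]
Q=Q[(Q[:,1]>225)&(Q[:,2]>150)&(Q[:,0]>350)&(Q[:,0]<620)&(Q[:,1]<480)]
A=np.array([491.4,138.2,78.2])
for name,off,lean in(('push start',105,0),('push lean12',105,12),('grip',80,0)):
    t=A+10*N+off*v; ax=R.from_rotvec(np.radians(lean)*-u*1).apply(N)
    if ax@v>N@v+1e-9: ax=R.from_rotvec(np.radians(lean)*u).apply(N)
    r=Q-t;h=r@ax;d=np.linalg.norm(r-np.outer(h,ax),axis=1)
    print(name,ax.round(2),[(a,d[(h>a)&(h<a+60)].min().round() if ((h>a)&(h<a+60)).any() else None) for a in range(40,460,60)])
i=np.argsort(Q[:,1])[:400:40];print(Q[i].round())
delta(A+50*N+105*v,toolR(1.571))
# 90 deg rotated tool for gripping the tab
print('grip R delta',((toolR(0)*pose()[1].inv()).as_rotvec(degrees=True)/5).round(2))
q=sensors.read_state()['qpos']
for p in(A+50*N+105*v,A+10*N+105*v,A+10*N+68*v): q,e,a=ikf(p,toolR(1.571).as_matrix(),q);print(q.round(2),e.round(1),a.round(1))
E
```

```text
push start [-0.39  0.03  0.92] [(40, np.float64(225.0)), (100, np.float64(223.0)), (160, np.float64(74.0)), (220, np.float64(74.0)), (280, np.float64(169.0)), (340, np.float64(19.0)), (400, np.float64(24.0))]
push lean12 [-0.39 -0.18  0.9 ] [(40, np.float64(239.0)), (100, np.float64(209.0)), (160, np.float64(106.0)), (220, np.float64(120.0)), (280, np.float64(242.0)), (340, np.float64(56.0)), (400, np.float64(62.0))]
grip [-0.39  0.03  0.92] [(40, np.float64(249.0)), (100, np.float64(246.0)), (160, np.float64(92.0)), (220, np.float64(93.0)), (280, np.float64(183.0)), (340, np.float64(13.0)), (400, np.float64(17.0))]
[[361. 225. 449.]
 [356. 226. 468.]
 [351. 228. 473.]
 [354. 229. 460.]
 [352. 231. 469.]
 [354. 233. 454.]
 [482. 289. 308.]
 [487. 290. 330.]
 [472. 292. 322.]
 [515. 293. 339.]]
t24.80 units shift [ 0.36  1.15 -0.64] turn [-0.01  0.    0.01] width 34.2 F [-0.4 -0.4 -0.2]
grip R delta [-7.03  0.45 16.58]
[-0.15  0.77 -0.82  2.21  1.59  0.82 -2.24] 0.0 0.0
[-0.16  0.85 -0.79  2.19  1.7   0.83 -2.3 ] 0.0 0.0
[-0.09  0.84 -0.79  2.25  1.76  0.81 -2.32] 0.0 0.0
```

Request:
send_rows --series '[[0,[0.05,0.29,0.1],[0.46,-0.03,0.2]],[0,[0.05,0.29,0],[0.46,-0.03,0.2]],[0,[0.13,0.29,-0.3],[0.46,-0.03,0.2]],[0,[0.13,0.28,-0.44],[0.46,-0.03,0.2]],[0,[0.09,-0.01,-0.21],[0,0,0]],[0,[0.09,0,-0.2],[0,0,0]],[0,[0.08,-0.01,-0.2],[0,0,0]],[0,[0,0,0],[0,0,0]]]'

```text
clock: 25.8
eef_pos: [494.6, 243.9, 87.0]
tool_rot: [2.734, -0.163, 1.576]
force: [0.2, -1.3, 0.1]
width: 0.1
gripper_force: 0.0
```

```bash
cat > rel.py <<'E'
from knob import *
A=np.array([491.4,138.2,78.2]);p,r,s=pose();d=p-A;print('t',s['clock'],'rel v %.1f u %.1f N+27 %.1f'%(d@v,d@u,d@N+27),'F v %.1f u %.1f N %.1f'%tuple(s['force']@x for x in(v,u,N)),s['width'])
E
python3 rel.py
```

```text
t 25.8 rel v 105.7 u -0.1 N+27 36.6 F v -1.3 u -0.3 N -0.0 0.12238980935676298
```

Request:
send_rows --series '[[0,[-0.006,-0.1,0],[0,0,0]],[0,[-0.006,-0.1,0],[0,0,0]],[0,[-0.006,-0.1,0],[0,0,0]],[0,[-0.006,-0.1,0],[0,0,0]],[0,[-0.006,-0.1,0],[0,0,0]],[0,[0,0,0],[0,0,0]]]'

```text
clock: 26.55
eef_pos: [492.8, 213.3, 87.9]
tool_rot: [2.733, -0.162, 1.576]
force: [-0.4, 0.4, 0.8]
width: -0.1
gripper_force: 0.2
```

```bash
python3 rel.py
```

```text
t 26.55 rel v 75.0 u -0.6 N+27 37.3 F v 0.3 u 0.0 N 0.9 -0.06153868867026663
```

Request:
send_rows --series '[[0,[-0.003,-0.05,0],[0,0,0]],[0,[-0.003,-0.05,0],[0,0,0]],[0,[0,0,0],[0,0,0]]]'

```text
clock: 26.92
eef_pos: [492.4, 207.8, 87.8]
tool_rot: [2.733, -0.163, 1.576]
force: [-0.5, 0.6, 0.5]
width: -0.0
gripper_force: 0.5
```

```bash
python3 rel.py
```

```text
t 26.925 rel v 69.5 u -0.6 N+27 37.2 F v 0.6 u 0.3 N 0.7 -0.0218189152420162
```

Request:
send_rows --series '[[0,[-0.002,-0.03,0],[0,0,0]],[0,[-0.002,-0.03,0],[0,0,0]],[0,[0,0,0],[0,0,0]]]'

```text
clock: 27.3
eef_pos: [492.2, 204.5, 87.9]
tool_rot: [2.733, -0.163, 1.577]
force: [0.1, 1.9, 0.7]
width: -0.0
gripper_force: 1.0
```

```bash
python3 rel.py; python3 - <<'E'
from knob import *
A=np.array([491.4,138.2,78.2])
for n in('side','wrist'):
    d=grab(n);P=cloud(d);g=((P-A)@N)+27;m=(np.abs((P-A)@v-62)<45)&(np.abs((P-A)@u)<16)&(g>12)&(g<40)
    q=P[m]-A;h=g[m]
    print(n,[(a,int(np.median(h[((q@v)>a)&((q@v)<a+4)])) if (((q@v)>a)&((q@v)<a+4)).sum()>2 else None) for a in range(20,104,4)])
E
```

```text
t 27.3 rel v 66.2 u -0.6 N+27 37.3 F v 1.9 u -0.2 N 0.7 -0.011959530357755894
side [(20, 16), (24, 15), (28, 13), (32, 12), (36, 13), (40, 14), (44, 13), (48, 24), (52, 25), (56, 17), (60, 15), (64, 32), (68, 31), (72, 36), (76, 30), (80, 29), (84, 13), (88, 14), (92, None), (96, None), (100, None)]
wrist [(20, 20), (24, 12), (28, None), (32, None), (36, None), (40, None), (44, None), (48, None), (52, None), (56, None), (60, 14), (64, 14), (68, 36), (72, 33), (76, 30), (80, 14), (84, 14), (88, 14), (92, None), (96, None), (100, None)]
```

Request:
send_rows --series '[[0,[-0.002,-0.03,0],[0,0,0]],[0,[-0.002,-0.03,0],[0,0,0]],[0,[0,0,0],[0,0,0]]]'

```text
clock: 27.78
eef_pos: [491.9, 204.1, 88.4]
tool_rot: [2.733, -0.168, 1.581]
force: [1.3, 8.4, -3.3]
width: -0.2
gripper_force: 3.9
```

```bash
python3 rel.py
```

```text
t 27.775 rel v 65.8 u -0.6 N+27 37.9 F v 8.5 u 0.6 N -3.3 -0.23320397578037774
```

Request:
send_rows --series '[[0,[-0.002,-0.04,0],[0,0,0]],[0,[0,0,0],[0,0,0]],[0,[0,0,0],[0,0,0]]]'

```text
clock: 28.15
eef_pos: [491.8, 203.9, 88.8]
tool_rot: [2.733, -0.171, 1.584]
force: [2.4, 12.6, -3.9]
width: 0.5
gripper_force: 5.7
```

```bash
python3 rel.py
```

```text
t 28.15 rel v 65.6 u -0.6 N+27 38.3 F v 12.7 u 0.1 N -4.2 0.49993852230752633
```

Request:
send_rows --series '[[0,[0.006,0.15,0],[0,0,0]],[0,[0,0.2,0.1],[0,0,0]],[0,[-0.15,0,0.4],[0,0,0]],[0,[-0.25,0,0.6],[0,0,0]],[0,[-0.3,-0.4,0.4],[0,0,0]],[0,[-0.3,-0.8,0.2],[0,0,0]],[0,[-0.2,-0.8,0.2],[0,0,0]],[0,[0,0,0],[0,0,0]]]'

```text
clock: 29.15
eef_pos: [430.0, 110.8, 198.8]
tool_rot: [2.741, -0.16, 1.562]
force: [0.7, 0.1, -0.6]
width: -0.0
gripper_force: 0.0
```

```bash
python3 - <<'E'
from knob import *
A=np.array([491.4,138.2,78.2])
d=grab('side');P=cloud(d);g=((P-A)@N)+27;r=P-A
m=(np.abs(r@v-52)<40)&(np.abs(r@u)<22)&(g>25)&(g<36);x=r[m]@v;print('tab v',np.histogram(x,range(14,94,4)))
m=(np.linalg.norm(P-top,axis=-1)<32)&(g>28)&(g<36)&(r@v<27);q=P[m];c=q.mean(0);e=np.linalg.svd(q-c)[2][0];e*=np.sign(e[1]);print('knob',np.arctan2(e@v,e@u))
rg=d['img'].astype(int)
# tray heights & dark pixels inside it
gy=(rg.max(-1)-rg.min(-1)<25)&(rg.min(-1)>90)
m=(np.abs(P-[580,-28,26])<[95,85,24]).all(-1)&gy&(P[...,1]<50)&(P[...,2]>22);print('tray',cv2.minAreaRect(P[m][:,:2].astype(np.float32)),np.percentile(P[m,2],98))
m=(np.abs(P-[590,-20,12])<[40,40,14]).all(-1)&(rg.max(-1)<60);print('dark in tray',m.sum())
t=grab('top')
a=d['img'][130:350,170:420];b=t['img'][130:300,170:380]
cv2.imwrite('pics/fin.png',cv2.cvtColor(np.hstack([cv2.resize(a,(400,352)),cv2.resize(b,(400,352))]),cv2.COLOR_RGB2BGR))
print(sensors.read_state()['eef_pos'],sensors.read_state()['clock'])
# dark blobs count inside hopper
E
```

```text
tab v (array([12,  9,  8,  0,  0,  0,  0,  0, 14, 24, 28,  0,  0,  0,  0,  0,  0,  0,  0]), array([14, 18, 22, 26, 30, 34, 38, 42, 46, 50, 54, 58, 62, 66, 70, 74, 78, 82, 86, 90]))
knob 1.5749902674802272
tray ((581.0860595703125, -21.472030639648438), (148.86221313476562, 95.63521575927734), 49.013877868652344) 48.42164708684861
dark in tray 0
[430.01801647 115.58656045 198.77473202] 29.25
```

```bash
python3 - <<'E'
from h import *
for n in('top','side'):
    d=load(n);P=cloud(d);z=P[...,2];rg=d['img'].astype(int)
    m=((rg.max(-1)<60)&(z>6)&(z<30)&(P[...,0]>430)&(P[...,0]<760)&(P[...,1]>-200)&(P[...,1]<300)).astype(np.uint8)
    k,l,st,c=cv2.connectedComponentsWithStats(m)
    print(n,[(st[i,4],np.nanmedian(P[l==i],0).round()) for i in range(1,k) if st[i,4]>12])
    m=(np.abs(P-[638,165,80])<[75,75,40]).all(-1)&(rg.max(-1)<75);print('hopper dark',m.sum(),'mm2 approx',(m*d['depth']**2).sum()/(210/np.tan(np.radians(d['vfov'])/2))**2)
E
```

```text
top []
hopper dark 277 mm2 approx 2106.8419379349325
side []
hopper dark 581 mm2 approx 2278.8553668490013
```

```bash
python3 -c "
from cell import ctrl; print(ctrl.finish_job())"
```

```text
the job is handed in; nothing more can be done
None
```

I handed the job in at about 29 s. The tray was seen empty after the pour, no housings were found outside the hopper (they lie in a pile, so I could not count all six), and the tray stands upright about 120 mm from where it started. The knob measured 1.575 rad (mark 1.571), and the lock stopped against firm resistance at its home position.

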